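# Pair the bait trays with their monitoring tunnels

## Task

Pair each of the two loose bait trays with the plywood tunnel whose mouth it fits, the wide low tray with the wide low tunnel and the narrow tall tray with the narrow tall tunnel, and slide each along the bench into its tunnel until it is fully home against the stop, flush with the mouth. Push gently: the tunnels stand loose and must stay where they are, and keep the trays level; leave the trail camera, the bottle and the tape roll alone.

Things in the scene. Friction and masses are not known exactly. Their poses are not given: they have to be found in the camera images.
- tray_wide: Bait tray, loose, 0.25-0.5 kg: plywood base 130 long (x) x 110 wide (y) x 14 mm, a lip across each end (10 thick, full width, top 40 mm above the underside) and mid-base a low bait holder, 36 x 36 mm aluminium, top 40 mm above the underside. Ends alike: either may lead. Fits only its own tunnel. Origin: centre of underside, z up.
- tray_narrow: Bait tray, loose, 0.25-0.5 kg: plywood base 130 long (x) x 80 wide (y) x 14 mm, a lip across each end (10 thick, full width, top 40 mm above the underside) and mid-base a tall bait holder, 36 x 36 mm aluminium, top 54 mm above the underside. Ends alike: either may lead. Fits only its own tunnel. Origin: centre of underside, z up.
- tunnel_wide: Wide low plywood tunnel, bottomless box loose on the bench, 1.5-2.2 kg, slides if shoved by over about 8 N. Outside 135 wide, 54 high, 140 mm long (x), roof 8 mm; inside 115 wide, 46 high. Mouth at its -x end, towards the robot; stop bar (24 high, 10 mm thick) on the floor of the far end, 130 mm free; a tray at the bar is flush. Origin: centre of underside, x from mouth to stop.
- tunnel_narrow: Narrow tall plywood tunnel, bottomless box loose on the bench, 1.5-2.2 kg, slides if shoved by over about 8 N. Outside 105 wide, 66 high, 140 mm long (x), roof 8 mm; inside 85 wide, 58 high. Mouth at its -x end, towards the robot; stop bar (24 high, 10 mm thick) on the floor of the far end, 130 mm free; a tray at the bar is flush. Origin: centre of underside, x from mouth to stop.
- tunnel_wide_mouth (a point): Centre of the mouth of the wide tunnel at bench level; axes as the tunnel's (x points inwards). When home, a tray's origin lies 65 mm inwards of this point. A tray takes 1 to 5 N to slide, in jerks up to about 10 N when it sticks short of the stop.
- tunnel_narrow_mouth (a point): Centre of the mouth of the narrow tunnel at bench level; axes as the tunnel's (x points inwards). When home, a tray's origin lies 65 mm inwards of this point. A tray takes 1 to 5 N to slide, in jerks up to about 10 N when it sticks short of the stop.
- trail_camera: Bystander: green box camera, 60 x 95 x 125 mm, standing upright at the far side of the bench. Origin: centre of the underside.
- bottle: Bystander: white plastic bottle with a black cap, 68 mm across, 190 mm tall, standing. Origin: centre of the underside.
- tape_roll: Bystander: grey roll of tape, 104 mm across, 48 mm high, lying flat. Origin: centre of the underside.

How it is judged:
By the outcome, as a careful person would: the job done as asked, in the order asked, and still so for the second after the job is handed in, with the robot touching nothing.
It also fails if it takes over 72 s, if anything falls off the work surface, if the arm or the gripper's body presses on something with over 40 N, if the wrist force passes 120 N, or if a joint passes its speed limit or range.

## Robot

A 6-joint arm with a two-finger parallel gripper is mounted at the origin on the work surface. World frame = base frame: x ahead of the robot, y to its left, z up, the work surface at z = 0. Lengths are in m, angles in rad, forces in N, time in s.
With the tool pointing down it reaches from about 0.35 to 0.875 m from the base axis. Payload 4.2 kg.
Tool frame: the origin (TCP) lies at the very end of the fingers, on their centre line; the grasp point (between the pads) lies 19 mm behind it (env.grip_point_offset is the distance from the TCP to the grasp point, in m); z points along the fingers, y is the line along which they close (so a half turn about z gives the same grasp; the last joint's range is limited). The gripper opens to 85 mm and grips with 20 to 120 N. Pads are 22 mm wide; open, the fingers measure 114 mm over their backs; the gripper's body (76 mm by 85 mm) begins 54 mm behind the grasp point. The pads swing forward as they close: fully open they stand 13 mm farther back than shut.
Start: joints at [1.372, 0.385, 0.008, 0, -1.194, -0.259], TCP at [0.276, 0.561, 0.231] pointing down, gripper open.
Joint ranges: [-3.14, 3.14], [-1.21, 2.06], [-1.07, 1.41], [-3.16, 2.05], [-2.99, -0.16], [-3.1, 3.1]. Speed limits (rad/s): [2.79, 2.79, 3.14, 3.14, 3.14, 3.14].

## Interface

Orientations are given as a unit quaternion [w, x, y, z].
In Python, from station import env, viewer, workorder gives the robot as it stands. The module is installed in compiled form; this text tells all that it offers.
- The arm moves only by the tool step_arm, never from a script. Its argument "targets" is one flat list of numbers, 7 for each row, row after row: the shift along the tool's x, y, z in m, then the turn, a rotation vector about the tool's x, y, z in rad, then the closure, from -1 (fully open) to 1 (shut). A call has exactly 5 rows; each row is the pose to reach, as a shift and turn from the pose commanded when the call began, along the tool's axes at that moment; what a row does not reach only later rows make up. A row lasts 1/12 s, in which the tool goes at most 41.7 mm and 7.16 degrees, less where a joint would pass 70% of its speed; a pose out of reach is approached as far as the arm can. A call with a gripper value outside its range is refused whole. The fingers move at their own pace and stop on an object; the grip force is fixed at half the most. Time passes only in rows, so rows that repeat a pose let the fingers close, or fill a call up. It gives the time, the measured TCP pose, the force, the opening and the grip force at its end, in the units of the state.
- env.observe(): the state, without advancing time (a new reading comes with each control period).
- viewer.capture(name): name is "scene" or "side" or "wrist"; returns a dict with "pixels" (420x560x3 uint8, blue, green, red), "fovy" (degrees; the focal length in pixels is half the picture's height over the tangent of half this angle, whatever the lens; pixels are square), "cx", "cy" (the principal point, pixels), "extrinsics" (4x4, takes a point from camera to world coordinates). Camera axes: x right, y down, z forward; pixel columns grow to the right and rows downward; lengths in m; the calibration is good to about 2 mm. A picture is of the moment at which its call begins. There is no depth.
- workorder.close_job(): hands the job in; it is judged then, once.
The state is a dict: "t": time; "joints": joint angles; "dq": joint speeds; "joint_torque": joint torques, N m; "tcp_pos": TCP position; "orientation": TCP orientation; "wrist_force": force on the tool from outside, world axes, zero at the start; "moment": the same for the moment, N m; "opening": finger opening in m; "grasp_force": force on a finger pad.
Only numpy, scipy, OpenCV 4.12 (cv2) and the standard library are available. Lean on these libraries where they do the work, as an engineer would, in place of code of your own. Each camera call takes 0.05 s, during which the arm holds its last target. There are 200 camera calls.

## Working session

There is one attempt and no reset: what is moved stays moved. The work goes in short steps, Python scripts to look and compute and a tool call to move; the robot and the scene stay as the last step left them, time stands still between calls to the robot, and variables do not carry over. Pictures are saved under pics/ and viewed, at most 10 in all, crops included, and the job is handed in when it is done.

Besides the shell and the picture viewer there is one more tool, called after "Request:" as name(argument=value, ...) on one line, values as JSON. step_arm: Moves the arm, as the interface text tells. Its arguments: {"type":"object","properties":{"targets":{"type":"array"}},"required":["targets"]}

```bash
mkdir -p pics; python3 - <<'E'
from station import env, viewer
import cv2,numpy as np
s=env.observe();print(s)
for n in("scene","side","wrist"):
    c=viewer.capture(n);cv2.imwrite(f"pics/{n}0.png",c["pixels"]);print(n,c["fovy"],c["cx"],c["cy"],np.round(c["extrinsics"],4).tolist())
E
```

```text
{'t': 0.0, 'joints': array([ 1.37158891e+00,  3.85581430e-01,  6.58870413e-03, -5.09101790e-04,
       -1.19398489e+00, -2.58612130e-01]), 'dq': array([6.35685061e-04, 6.98861925e-04, 1.15589181e-03, 4.85088232e-04,
       6.07398833e-05, 5.39713609e-04]), 'joint_torque': array([-3.97905260e-04, -3.92289877e+01,  1.88394517e+01,  4.18602750e+00,
       -4.77122376e-03,  1.02427762e-05]), 'tcp_pos': array([0.27595868, 0.56011321, 0.23019054]), 'orientation': array([ 1.09719119e-03,  9.73892441e-01, -2.27007200e-01, -2.04095622e-04]), 'wrist_force': array([-0.83629039, -0.65798199, -0.68155072]), 'moment': array([-0.03100896, -0.06020371,  0.00227867]), 'grasp_force': 0.0, 'opening': 0.08564015136086163}
scene 56.5834048285885 285.5334335367331 208.12873826756993 [[-0.669, 0.5756, -0.4702, 1.1758], [0.7431, 0.532, -0.4059, 0.4874], [0.0165, -0.621, -0.7837, 0.973], [0.0, 0.0, 0.0, 1.0]]
side 43.68429697605644 275.27326591577275 210.797719366011 [[-0.9984, -0.0131, 0.055, 0.5574], [-0.0542, 0.4955, -0.8669, 1.14], [-0.0159, -0.8685, -0.4954, 0.6715], [0.0, 0.0, 0.0, 1.0]]
wrist 64.60551659709634 276.32121661526315 211.27008720571206 [[-0.4425, -0.8607, -0.2518, 0.3398], [-0.8968, 0.4257, 0.1208, 0.5293], [0.0032, 0.2793, -0.9602, 0.3731], [0.0, 0.0, 0.0, 1.0]]
```

View pics/scene0.png

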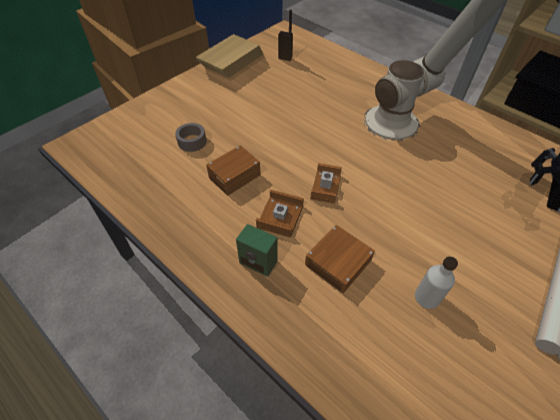

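View pics/side0.png

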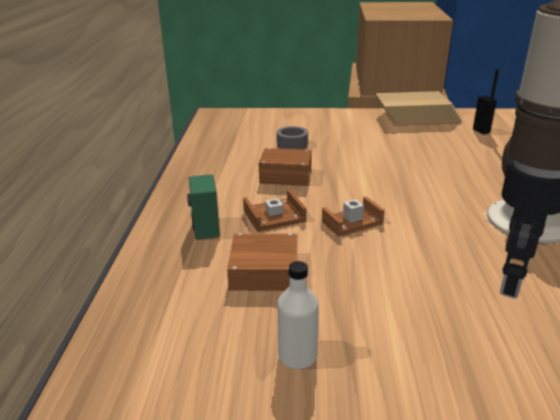

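The scene picture shows the narrow tunnel at (234,170), the wide tunnel at (340,257), the narrow tray at (327,182) and the wide tray at (280,212). The camera is at (257,250), the bottle at (435,285) and the tape at (190,137). The side view agrees with this.

```bash
cat > h.py <<'E'
from station import env, viewer
import cv2,numpy as np
from scipy.spatial.transform import Rotation as R
def ray(c,u,v):
    f=c["pixels"].shape[0]/2/np.tan(np.radians(c["fovy"])/2)
    E=np.array(c["extrinsics"]);d=E[:3,:3]@np.array([(u-c["cx"])/f,(v-c["cy"])/f,1.]);return E[:3,3],d
def onz(c,u,v,z):
    o,d=ray(c,u,v);return (o+d*(z-o[2])/d[2])[:3]
def mask(im,lo=(0,110,40),hi=(12,255,200)):
    m=cv2.inRange(cv2.cvtColor(im,cv2.COLOR_BGR2HSV),np.array(lo),np.array(hi))
    return m
def pose():
    s=env.observe();w,x,y,z=s["orientation"];return s,s["tcp_pos"],R.from_quat([x,y,z,w])
E
python3 - <<'E'
from h import *
c=viewer.capture("scene");im=c["pixels"];h=cv2.cvtColor(im,cv2.COLOR_BGR2HSV)
for p in[(234,165),(240,183),(340,250),(330,273),(280,230),(327,196),(300,300),(280,190),(215,200),(334,171)]:print(p,h[p[1],p[0]])
a=cv2.resize(im[120:300,165:385],None,fx=3.6,fy=3.3,interpolation=cv2.INTER_CUBIC);cv2.imwrite("pics/s1.png",a[:600,:800])
for n,us in(("scene",[(234,165,.066),(340,250,.054),(280,212,.03),(327,182,.03),(257,270,0),(432,303,0),(191,140,.02)]),("side",[(285,160,.066),(265,248,.054),(275,212,.03),(353,216,.03)])):
    c=viewer.capture(n)
    for u,v,z in us:print(n,u,v,onz(c,u,v,z).round(3))
E
```

```text
(234, 165) [ 13 162 124]
(240, 183) [ 14 149  70]
(340, 250) [ 14 166 120]
(330, 273) [ 13 161 111]
(280, 230) [ 14 152  69]
(327, 196) [ 13 147  80]
(300, 300) [ 16 125 114]
(280, 190) [ 15 124 168]
(215, 200) [ 15 124 162]
(334, 171) [ 14 164  81]
scene 234 165 [ 0.612 -0.225  0.066]
scene 340 250 [0.632 0.222 0.054]
scene 280 212 [ 0.633 -0.003  0.03 ]
scene 327 182 [0.437 0.026 0.03 ]
scene 257 270 [0.812 0.073 0.   ]
scene 432 303 [0.566 0.49  0.   ]
scene 191 140 [ 0.602 -0.465  0.02 ]
side 285 160 [ 0.613 -0.208  0.066]
side 265 248 [0.639 0.219 0.054]
side 275 212 [0.629 0.023 0.03 ]
side 353 216 [0.439 0.038 0.03 ]
```

View pics/s1.png

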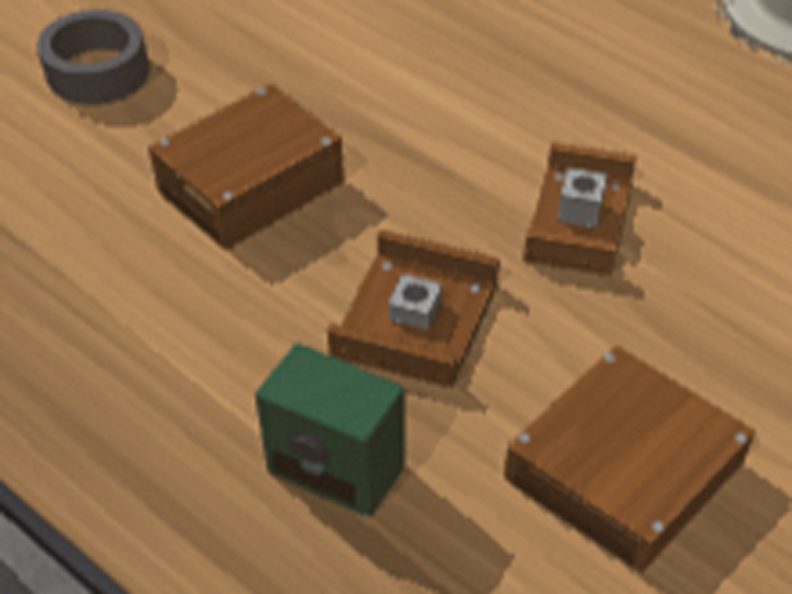

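The crop separates all the parts cleanly: narrow tunnel top left, wide tunnel bottom right, and both trays with grey holders between them. I'll go overhead for a closer measurement.

```bash
cat >> h.py <<'E'
def goto(x,y,z,a):
    """shift/turn in tool axes to world x,y,z and yaw a (a=0: tool x=world x, z down)"""
    s,p,r=pose();T=R.from_euler('z',a)*R.from_quat([1,0,0,0])
    print("t%.2f"%s["t"],"tcp",p.round(4),"F",s["wrist_force"].round(1),"open",round(s["opening"],4),"j6",round(s["joints"][5],2))
    print("move",r.inv().apply(np.array([x,y,z])-p).round(4),(r.inv()*T).as_rotvec().round(4))
E
python3 -c "
from h import *
goto(.58,0,.32,0)"
```

```text
t0.30 tcp [0.2761 0.5605 0.2309] F [ 0.  -0.6 -0.1] open 0.0853 j6 -0.26
move [ 0.5203  0.3685 -0.0888] [ 7.000e-04  1.000e-04 -4.578e-01]
```

Request:
step_arm(targets=[0.03, 0.02, -0.02, 0, 0, -0.1, -1, 0.06, 0.04, -0.04, 0, 0, -0.2, -1, 0.09, 0.06, -0.06, 0, 0, -0.3, -1, 0.12, 0.08, -0.08, 0, 0, -0.4, -1, 0.14, 0.1, -0.089, 0, 0, -0.458, -1])

```text
t: 0.72
tcp_pos: [0.3594, 0.4078, 0.3233]
orientation: [-0.002, 1.0, 0.002, 0.002]
wrist_force: [0.7, 0.1, 0.3]
opening: 0.0853
grasp_force: 0.0
```

```bash
python3 -c "
from h import *
goto(.58,0,.32,0)"
```

```text
t0.72 tcp [0.3594 0.4078 0.3233] F [0.7 0.1 0.3] open 0.0853 j6 0.43
move [0.219  0.4087 0.0026] [-0.0034 -0.0032  0.0038]
```

Request:
step_arm(targets=[0.018, 0.034, 0, 0, 0, 0, -1, 0.036, 0.068, 0, 0, 0, 0, -1, 0.054, 0.102, 0, 0, 0, 0, -1, 0.072, 0.136, 0, 0, 0, 0, -1, 0.09, 0.17, 0, 0, 0, 0, -1])

```text
t: 1.13
tcp_pos: [0.448, 0.2373, 0.3206]
orientation: [-0.0, 1.0, 0.0, 0.0]
wrist_force: [0.7, 0.1, 0.2]
opening: 0.0853
grasp_force: 0.0
```

Request:
step_arm(targets=[0.018, 0.034, 0, 0, 0, 0, -1, 0.036, 0.068, 0, 0, 0, 0, -1, 0.054, 0.102, 0, 0, 0, 0, -1, 0.072, 0.136, 0, 0, 0, 0, -1, 0.09, 0.17, 0, 0, 0, 0, -1])

```text
t: 1.55
tcp_pos: [0.5381, 0.0673, 0.3205]
orientation: [-0.0, 1.0, 0.0, 0.0]
wrist_force: [1.1, 1.5, 0.8]
opening: 0.0855
grasp_force: 0.0
```

Request:
step_arm(targets=[0.02, 0.035, 0, 0, 0, 0, -1, 0.039, 0.068, 0, 0, 0, 0, -1, 0.039, 0.068, 0, 0, 0, 0, -1, 0.039, 0.068, 0, 0, 0, 0, -1, 0.039, 0.068, 0, 0, 0, 0, -1])

```text
t: 1.97
tcp_pos: [0.5765, 0.001, 0.32]
orientation: [-0.0, 1.0, -0.0, -0.0]
wrist_force: [0.1, 0.0, 0.8]
opening: 0.0855
grasp_force: 0.0
```

```bash
cat >> h.py <<'E'
def blobs(c,amin=300):
    im=c["pixels"];h=cv2.cvtColor(im,cv2.COLOR_BGR2HSV)
    m=cv2.inRange(h,(8,141,20),(20,255,160));m=cv2.morphologyEx(m,cv2.MORPH_OPEN,np.ones((3,3)))
    cs,_=cv2.findContours(m,cv2.RETR_EXTERNAL,cv2.CHAIN_APPROX_NONE)
    return m,[q for q in cs if cv2.contourArea(q)>amin]
E
python3 - <<'E'
from h import *
goto(.58,0,.32,0)
c=viewer.capture("wrist");im=c["pixels"].copy();m,cs=blobs(c)
print(c["extrinsics"].round(3).tolist())
for q in cs:
    r=cv2.minAreaRect(q);print(cv2.contourArea(q),r);cv2.drawContours(im,[q],-1,(0,255,0),1)
cv2.imwrite("pics/w1.png",cv2.resize(im,None,fx=1.42,fy=1.42))
E
```

```text
t1.97 tcp [0.5765 0.001  0.32  ] F [0.1 0.  0.8] open 0.0855 j6 1.29
move [ 0.0035  0.001  -0.    ] [-0.0001  0.0007 -0.0005]
[[-0.001, -0.96, -0.28, 0.648], [-1.0, 0.001, -0.0, 0.001], [0.001, 0.28, -0.96, 0.463], [0.0, 0.0, 0.0, 1.0]]
782.0 ((280.3999938964844, 293.8000183105469), (23.25510597229004, 54.56005859375), 63.43495178222656)
396.5 ((241.3855743408203, 256.44647216796875), (26.327247619628906, 35.197025299072266), 32.19573211669922)
351.0 ((242.50003051757812, 232.0), (15.652474403381348, 58.13776779174805), 63.43495178222656)
1084.5 ((292.77587890625, 155.31036376953125), (30.594404220581055, 81.01608276367188), 66.80140686035156)
561.5 ((507.3487243652344, 147.0183868408203), (9.0, 120.47999572753906), 16.26020622253418)
764.0 ((478.1697998046875, 139.9056396484375), (20.878803253173828, 116.75646209716797), 15.945395469665527)
2346.0 ((421.7256774902344, 136.36798095703125), (22.953031539916992, 120.7470703125), 12.946510314941406)
2027.0 ((274.45623779296875, 109.62045288085938), (60.35179901123047, 89.47047424316406), 64.98310089111328)
1648.5 ((147.90797424316406, 115.79460144042969), (118.47468566894531, 16.167396545410156), 82.56858825683594)
2623.5 ((58.16375732421875, 117.3719253540039), (128.2998504638672, 62.770057678222656), 80.27242279052734)
2602.5 ((111.25001525878906, 114.75), (120.06672668457031, 40.72935104370117), 81.8698959350586)
```

View pics/w1.png

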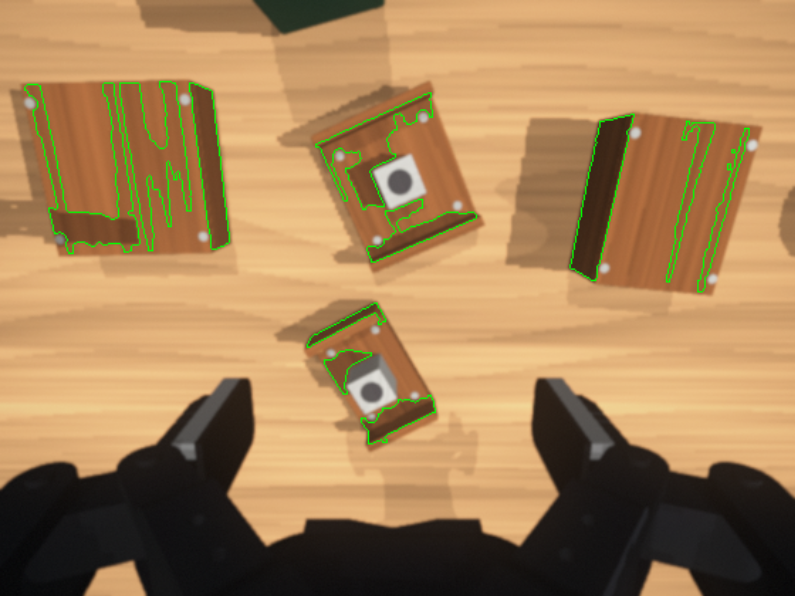

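The overhead picture (scale 1.42) shows grey corner brads on every part. The wide tunnel's brads are near (30,103), (185,100), (203,236) and (60,240). The narrow tunnel's are near (636,132), (752,145), (712,279) and (604,268). The trays are in the middle, turned about 25°. I'll use the brads and the holder tops as features.

```bash
cat >> h.py <<'E'
def grey(c,pts,rad=6):
    """refine grey spot centres near pts: weighted centroid of low saturation"""
    S=cv2.cvtColor(c["pixels"],cv2.COLOR_BGR2HSV)[...,1].astype(float);out=[]
    for u,v in pts:
        for _ in range(3):
            x,y=int(round(u)),int(round(v));w=S[max(y-rad,0):y+rad+1,max(x-rad,0):x+rad+1]
            w=np.clip(np.median(w)-25-w,0,None);yy,xx=np.mgrid[max(y-rad,0):y+rad+1,max(x-rad,0):x+rad+1][:, :w.shape[0],:w.shape[1]]
            if w.sum()<1:break
            u,v=(w*xx).sum()/w.sum(),(w*yy).sum()/w.sum()
        out.append((u,v))
    return out
def quad(c,pts,z):
    P=np.array([onz(c,u,v,z)[:2] for u,v in pts]);n=np.roll(P,-1,0)-P
    print("ctr",P.mean(0).round(4),"sides",np.linalg.norm(n,axis=1).round(4),"ang",np.degrees(np.arctan2(n[:,1],n[:,0])).round(1))
    return P
E
python3 - <<'E'
from h import *
c=viewer.capture("wrist")
Q={"TW":([(30,103),(185,100),(203,236),(60,240)],.054),"TN":([(636,132),(752,145),(712,279),(604,268)],.066),
"tw":([(340,156),(423,118),(457,205),(377,240)],.014),"tn":([(331,353),(376,330),(415,396),(371,416)],.014)}
for k,(p,z) in Q.items():
    g=grey(c,np.array(p)/1.42,5);print(k,np.round(np.array(g)*1.42).tolist());quad(c,g,z)
m=cv2.inRange(cv2.cvtColor(c["pixels"],cv2.COLOR_BGR2HSV),(0,0,130),(180,40,255));m[280:]=0 if 0 else m[280:]
cs,_=cv2.findContours(m,cv2.RETR_EXTERNAL,cv2.CHAIN_APPROX_NONE)
for q in cs:
    if cv2.contourArea(q)>200:
        r=cv2.minAreaRect(q);b=cv2.boxPoints(r);print("holder",np.round(r[0]))
        for z in(.04,.054):quad(c,b,z)
E
```

```text
TW [[31.0, 102.0], [186.0, 99.0], [204.0, 236.0], [60.0, 238.0]]
ctr [0.6401 0.2291] sides [0.125  0.1101 0.125  0.11  ] ang [ -88.8 -178.9   91.1    1.1]
TN [[635.0, 133.0], [752.0, 145.0], [712.0, 279.0], [604.0, 268.0]]
ctr [ 0.6106 -0.2335] sides [0.0953 0.1103 0.0952 0.1103] ang [-95.7 174.2  84.3  -5.7]
tw [[340.0, 155.0], [423.0, 117.0], [458.0, 205.0], [378.0, 240.0]]
ctr [ 0.6313 -0.0052] sides [0.0821 0.084  0.0821 0.0843] ang [ -66.5 -156.6  113.6   23.4]
tn [[331.0, 352.0], [375.0, 329.0], [414.0, 395.0], [369.0, 409.0]]
ctr [0.4384 0.0221] sides [0.0522 0.0844 0.0513 0.0754] ang [ -60.9 -151.2  108.9   30.1]
holder [263. 272.]
ctr [0.435  0.0206] sides [0.0439 0.0454 0.045  0.0462] ang [ -57.2 -151.2  123.7   27.4]
ctr [0.442  0.0199] sides [0.0424 0.0439 0.0435 0.0446] ang [ -57.2 -151.2  123.7   27.4]
holder [282. 128.]
ctr [ 0.6315 -0.005 ] sides [0.0356 0.0357 0.0364 0.036 ] ang [ -67.6 -155.3  112.9   23.4]
ctr [ 0.632  -0.0048] sides [0.0344 0.0345 0.0352 0.0348] ang [ -67.6 -155.3  112.9   23.4]
```

```bash
python3 -c "
from h import *
goto(.437,.022,.14,np.radians(29))"
```

```text
t2.07 tcp [0.5763 0.002  0.3205] F [ 0.4  0.4 -0.3] open 0.0854 j6 1.29
move [-0.1393 -0.0202  0.1805] [-2.000e-04 -3.000e-04 -5.046e-01]
```

Request:
step_arm(targets=[-0.025, -0.004, 0.03, 0, 0, -0.1, -1, -0.05, -0.008, 0.06, 0, 0, -0.2, -1, -0.075, -0.012, 0.09, 0, 0, -0.3, -1, -0.1, -0.016, 0.12, 0, 0, -0.4, -1, -0.12, -0.02, 0.15, 0, 0, -0.505, -1])

```text
t: 2.48
tcp_pos: [0.4544, 0.0221, 0.1698]
orientation: [-0.0, 0.967, 0.253, 0.001]
wrist_force: [0.3, -0.0, 0.2]
opening: 0.0855
grasp_force: 0.0
```

```bash
python3 -c "
from h import *
goto(.437,.022,.14,np.radians(29))"
```

```text
t2.48 tcp [0.4544 0.0221 0.1698] F [ 0.3 -0.   0.2] open 0.0855 j6 1.68
move [-0.0152 -0.0085  0.0298] [-0.0001 -0.0016  0.0064]
```

Request:
step_arm(targets=[-0.015, -0.009, 0.03, 0, 0, 0, -1, -0.015, -0.009, 0.03, 0, 0, 0, -1, -0.015, -0.009, 0.03, 0, 0, 0, -1, -0.015, -0.009, 0.03, 0, 0, 0, -1, -0.015, -0.009, 0.03, 0, 0, 0, -1])

```text
t: 2.9
tcp_pos: [0.4411, 0.0228, 0.142]
orientation: [-0.0, 0.968, 0.251, 0.002]
wrist_force: [0.3, 0.5, 0.4]
opening: 0.0851
grasp_force: 0.0
```

```bash
python3 - <<'E'
from h import *
goto(.437,.022,.025,np.radians(29))
c=viewer.capture("wrist");cv2.imwrite("pics/w2.png",c["pixels"])
h=cv2.cvtColor(c["pixels"],cv2.COLOR_BGR2HSV)
m=cv2.inRange(h,(0,0,150),(180,40,255));m=cv2.morphologyEx(m,cv2.MORPH_CLOSE,np.ones((3,3)))
cs,_=cv2.findContours(m,cv2.RETR_EXTERNAL,cv2.CHAIN_APPROX_NONE)
for q in cs:
    if cv2.contourArea(q)>60:
        r=cv2.minAreaRect(q);b=cv2.boxPoints(r);print(cv2.contourArea(q),np.round(r[0]),onz(c,*r[0],.014).round(4))
        if cv2.contourArea(q)>1500: quad(c,b,.054)
E
```

```text
t2.90 tcp [0.4411 0.0228 0.142 ] F [0.3 0.5 0.4] open 0.0851 j6 1.65
move [-0.0045 -0.0014  0.1169] [ 0.0008 -0.0041  0.0003]
2139.0 [276. 222.] [0.4264 0.0153 0.014 ]
ctr [0.4374 0.0213] sides [0.0351 0.0345 0.0365 0.0345] ang [ -61.  -149.9  119.    27.8]
70.5 [480.  65.] [ 0.6097 -0.0597  0.014 ]
66.0 [373.  53.] [0.577  0.0154 0.014 ]
613.5 [454.   8.] [ 0.6308 -0.0189  0.014 ]
```

View pics/w2.png

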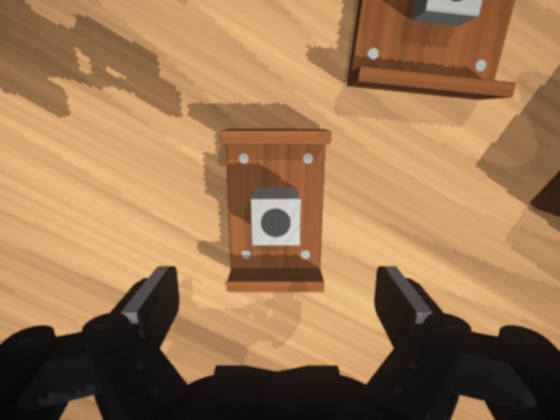

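The tray is squared up in the picture: brads at (244,158), (308,158), (305,254) and (246,254), holder at (276,222). The holder measures 36 mm, centred at (0.437, 0.021). I'll descend and grip.

Request:
step_arm(targets=[-0.003, 0, 0.03, 0, 0, 0, -1, -0.003, 0, 0.06, 0, 0, 0, -1, -0.003, 0, 0.085, 0, 0, 0, -1, -0.003, 0, 0.105, 0, 0, 0, -1, -0.003, 0, 0.118, 0, 0, 0, -1])

```text
t: 3.37
tcp_pos: [0.4371, 0.0203, 0.0211]
orientation: [0.0, 0.968, 0.25, -0.0]
wrist_force: [-0.1, 0.1, 0.5]
opening: 0.0851
grasp_force: 0.0
```

Request:
step_arm(targets=[0, 0, 0, 0, 0, 0, -0.3, 0, 0, 0, 0, 0, 0, 0.2, 0, 0, 0, 0, 0, 0, 1, 0, 0, 0, 0, 0, 0, 1, 0, 0, 0, 0, 0, 0, 1])

```text
t: 3.78
tcp_pos: [0.4379, 0.0208, 0.0238]
orientation: [-0.0, 0.968, 0.25, 0.002]
wrist_force: [-0.6, 1.1, 3.2]
opening: 0.0352
grasp_force: 61.6
```

Request:
step_arm(targets=[0, 0, 0, 0, 0, 0, 1, 0, 0, 0, 0, 0, 0, 1, 0, 0, 0, 0, 0, 0, 1, 0, 0, 0, 0, 0, 0, 1, 0, 0, 0, 0, 0, 0, 1])

```text
t: 4.2
tcp_pos: [0.4379, 0.0208, 0.0238]
orientation: [-0.0, 0.968, 0.25, 0.002]
wrist_force: [-0.2, 0.8, 7.2]
opening: 0.0349
grasp_force: 61.9
```

```bash
python3 - <<'E'
from h import *
m=np.array([.6106,-.2335]);u=np.array([np.cos(np.radians(-5.7)),np.sin(np.radians(-5.7))]);mo=m-.07*u
for d in(.10,.085,.035):print("mouth",mo,"origin at",d,(mo-d*u).round(4))
p=mo-.1*u
goto(p[0],p[1],.024,np.radians(-5.7))
E
```

```text
mouth [ 0.54094611 -0.22654762] origin at 0.1 [ 0.4414 -0.2166]
mouth [ 0.54094611 -0.22654762] origin at 0.085 [ 0.4564 -0.2181]
mouth [ 0.54094611 -0.22654762] origin at 0.035 [ 0.5061 -0.2231]
t4.20 tcp [0.4379 0.0208 0.0238] F [-0.2  0.8  7.2] open 0.0349 j6 1.66
move [-0.1119  0.2094 -0.0005] [-5.000e-04 -3.700e-03  6.052e-01]
```

Request:
step_arm(targets=[-0.011, 0.021, -0.0005, 0, 0, 0.06, 1, -0.022, 0.042, -0.0005, 0, 0, 0.12, 1, -0.034, 0.063, -0.0005, 0, 0, 0.18, 1, -0.045, 0.084, -0.0005, 0, 0, 0.24, 1, -0.056, 0.105, -0.0005, 0, 0, 0.3, 1])

```text
t: 4.62
tcp_pos: [0.4395, -0.0993, 0.0238]
orientation: [-0.0, 0.995, 0.101, 0.002]
wrist_force: [0.3, 2.1, 1.6]
opening: 0.0351
grasp_force: 61.8
```

```bash
python3 -c "
from h import *
goto(.4414,-.2166,.0245,np.radians(-5.7))"
```

```text
t4.62 tcp [ 0.4395 -0.0993  0.0238] F [0.3 2.1 1.6] open 0.0351 j6 1.63
move [-0.0218  0.1153 -0.0008] [-0.0004 -0.0033  0.3026]
```

Request:
step_arm(targets=[-0.005, 0.025, 0, 0, 0, 0.07, 1, -0.01, 0.05, 0, 0, 0, 0.14, 1, -0.015, 0.075, 0, 0, 0, 0.21, 1, -0.019, 0.098, 0, 0, 0, 0.26, 1, -0.022, 0.115, 0, 0, 0, 0.302, 1])

```text
t: 5.03
tcp_pos: [0.4411, -0.2172, 0.0238]
orientation: [0.0, 0.999, -0.05, 0.001]
wrist_force: [-0.0, 3.6, 2.8]
opening: 0.0352
grasp_force: 61.9
```

Request:
step_arm(targets=[0, 0, 0, 0, 0, 0, 1, 0, 0, 0, 0, 0, 0, 1, 0, 0, 0, 0, 0, 0, 1, 0, 0, 0, 0, 0, 0, 1, 0, 0, 0, 0, 0, 0, 1])

```text
t: 5.45
tcp_pos: [0.4413, -0.2158, 0.0238]
orientation: [0.0, 0.999, -0.047, 0.001]
wrist_force: [0.5, -5.3, 6.5]
opening: 0.0351
grasp_force: 62.3
```

```bash
python3 - <<'E'
from h import *
goto(.4414,-.2166,.0245,np.radians(-5.7))
c=viewer.capture("wrist");cv2.imwrite("pics/w3.png",cv2.resize(c["pixels"],None,fx=1.42,fy=1.42))
E
```

```text
t5.45 tcp [ 0.4413 -0.2158  0.0238] F [ 0.5 -5.3  6.5] open 0.0351 j6 1.6
move [ 0.0002  0.0008 -0.0007] [ 0.0008 -0.0024  0.0045]
```

View pics/w3.png

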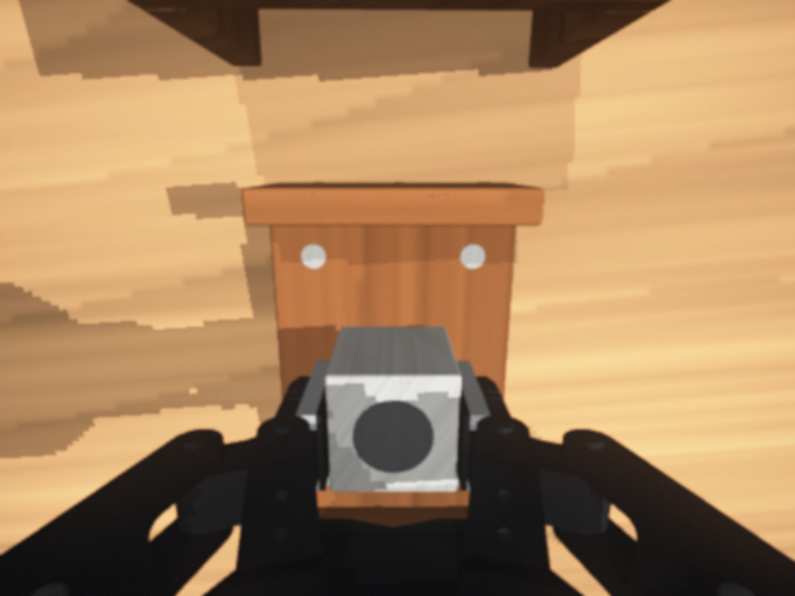

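The tray is squared up with the mouth ahead. Inner wall feet are at (260,66) and (531,66), the lip's front edge runs (245,188) to (543,189), and the brads are at (313,256) and (472,256). I'll compare the centring.

```bash
python3 - <<'E'
from h import *
s,p,r=pose();c=viewer.capture("wrist")
def T(u,v,z):return (r.inv().apply(onz(c,u/1.42,v/1.42,z)-p)*1000).round(1)
for n,u,v,z in[("footL",260,66,0),("footR",531,66,0),("footLo",237,66,0),("footRo",558,66,0),("lipL",245,190,.04),("lipR",543,190,.04),("bL",313,256,.014),("bR",472,256,.014)]:print(n,T(u,v,z))
E
```

```text
footL [100.8 -42.6  24. ]
footR [100.8  44.6  24.1]
footLo [100.8 -50.   24. ]
footRo [100.8  53.3  24.1]
lipL [ 64.1 -38.7 -16.1]
lipR [ 64.1  39.4 -16. ]
bL [ 41.6 -26.1   9.9]
bR [41.6 26.1  9.9]
```

Request:
step_arm(targets=[0.004, 0.001, -0.0005, 0, 0, 0.002, 1, 0.012, 0.001, -0.0005, 0, 0, 0.002, 1, 0.02, 0.001, -0.0005, 0, 0, 0.002, 1, 0.028, 0.001, -0.0005, 0, 0, 0.002, 1, 0.034, 0.001, -0.0005, 0, 0, 0.002, 1])

```text
t: 5.97
tcp_pos: [0.4705, -0.2187, 0.0237]
orientation: [-0.001, 0.999, -0.049, -0.004]
wrist_force: [-9.9, 1.0, 15.0]
opening: 0.0355
grasp_force: 63.3
```

Request:
step_arm(targets=[0.004, 0, 0, 0, 0, 0, 1, 0.008, 0, 0, 0, 0, 0, 1, 0.012, 0, 0, 0, 0, 0, 1, 0.016, 0, 0, 0, 0, 0, 1, 0.02, 0, 0, 0, 0, 0, 1])

```text
t: 6.38
tcp_pos: [0.4902, -0.2206, 0.0238]
orientation: [-0.001, 0.999, -0.049, -0.004]
wrist_force: [-7.6, 0.3, 11.5]
opening: 0.0351
grasp_force: 63.2
```

```bash
python3 - <<'E'
from h import *
goto(.5061,-.2231,.0245,np.radians(-5.7))
c=viewer.capture("wrist");cv2.imwrite("pics/w4.png",cv2.resize(c["pixels"],None,fx=1.42,fy=1.42))
E
```

```text
t6.38 tcp [ 0.4902 -0.2206  0.0238] F [-7.6  0.3 11.5] open 0.0351 j6 1.59
move [ 0.0161  0.0009 -0.0009] [-0.0008  0.008   0.0014]
```

View pics/w4.png

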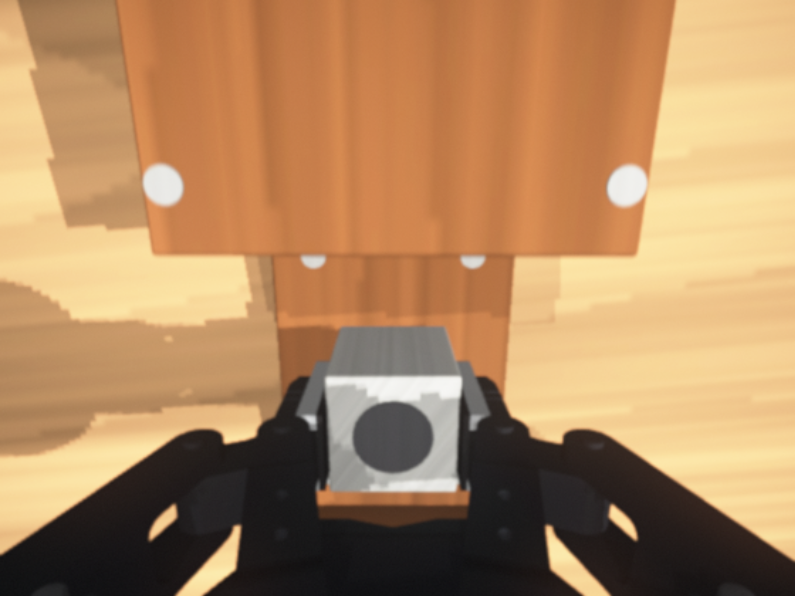

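Request:
step_arm(targets=[0.003, 0.0005, -0.001, 0, 0, 0, 1, 0.006, 0.0005, -0.0015, 0, 0, 0, 1, 0.01, 0.0005, -0.0015, 0, 0, 0, 1, 0.013, 0.0005, -0.0015, 0, 0, 0, 1, 0.016, 0.0005, -0.0015, 0, 0, 0, 1])

```text
t: 6.85
tcp_pos: [0.5098, -0.2236, 0.024]
orientation: [-0.0, 0.999, -0.049, -0.001]
wrist_force: [-0.2, -0.0, -4.4]
opening: 0.0352
grasp_force: 61.1
```

```bash
python3 - <<'E'
from h import *
goto(.5061,-.2231,.0245,np.radians(-5.7))
c=viewer.capture("wrist");cv2.imwrite("pics/w5.png",cv2.resize(c["pixels"],None,fx=1.42,fy=1.42))
h=cv2.cvtColor(c["pixels"],cv2.COLOR_BGR2HSV);m=cv2.inRange(h,(0,0,170),(180,60,255));m[200:]=0
cs,_=cv2.findContours(m,cv2.RETR_EXTERNAL,cv2.CHAIN_APPROX_NONE)
u=np.array([np.cos(np.radians(-5.7)),np.sin(np.radians(-5.7))]);v=np.array([-u[1],u[0]])
for q in cs:
    if cv2.contourArea(q)>80:
        (x,y),_=cv2.minEnclosingCircle(q);w=onz(c,x,y,.066)[:2]-[.6106,-.2335];print(x,y,"tunnel frame",(w@u).round(4),(w@v).round(4),"expect -.055 +-.0476")
E
```

```text
t6.85 tcp [ 0.5098 -0.2236  0.024 ] F [-0.2 -0.  -4.4] open 0.0352 j6 1.6
move [-0.0038 -0.0002 -0.0004] [-0.0003  0.0013  0.0011]
427.32867431640625 194.21713256835938 tunnel frame -0.054 -0.0471 expect -.055 +-.0476
121.0 194.0 tunnel frame -0.054 0.0483 expect -.055 +-.0476
```

Request:
step_arm(targets=[0, 0, 0.0005, 0, 0, 0, 0, 0, 0, 0.0005, 0, 0, 0, -1, 0, 0, 0.0005, 0, 0, 0, -1, 0, 0, 0.0005, 0, 0, 0, -1, 0, 0, 0.0005, 0, 0, 0, -1])

```text
t: 7.32
tcp_pos: [0.51, -0.2243, 0.0247]
orientation: [0.0, 0.999, -0.049, 0.0]
wrist_force: [0.2, -0.6, -0.1]
opening: 0.0848
grasp_force: 0.0
```

Request:
step_arm(targets=[0, 0, -0.015, 0, 0, 0, -1, 0, 0, -0.04, 0, 0, 0, -1, 0, 0, -0.075, 0, 0, 0, -1, -0.04, 0, -0.075, 0, 0, 0, -1, -0.08, 0, -0.075, 0, 0, 0, 0])

```text
t: 7.73
tcp_pos: [0.4326, -0.2166, 0.1015]
orientation: [0.0, 0.999, -0.049, 0.004]
wrist_force: [-1.0, 0.6, -0.9]
opening: 0.0754
grasp_force: 0.0
```

Request:
step_arm(targets=[-0.025, 0, 0, 0, 0, 0, 0, -0.025, 0, 0.02, 0, 0, 0, 0, -0.025, 0, 0.05, 0, 0, 0, 0, -0.025, 0, 0.083, 0, 0, 0, 0, -0.025, 0, 0.083, 0, 0, 0, 0])

```text
t: 8.15
tcp_pos: [0.4012, -0.2131, 0.0122]
orientation: [-0.001, 0.999, -0.05, -0.005]
wrist_force: [-0.2, -0.2, -0.5]
opening: 0.043
grasp_force: 0.0
```

```bash
python3 - <<'E'
from h import *
m=np.array([.54095,-.22655]);u=np.array([np.cos(np.radians(-5.7)),np.sin(np.radians(-5.7))])
p=m-.011*u;goto(p[0],p[1],.015,np.radians(-5.7))
E
```

```text
t8.15 tcp [ 0.4012 -0.2131  0.0122] F [-0.2 -0.2 -0.5] open 0.043 j6 1.6
move [ 0.1294 -0.0006 -0.0042] [-0.0011  0.0106 -0.0009]
```

Request:
step_arm(targets=[0.01, 0, -0.002, 0, 0, 0, 0, 0.02, 0, -0.003, 0, 0, 0, 0, 0.028, 0, -0.003, 0, 0, 0, 0, 0.034, 0, -0.003, 0, 0, 0, 0, 0.04, 0, -0.003, 0, 0, 0, 0])

```text
t: 8.57
tcp_pos: [0.4454, -0.2177, 0.0204]
orientation: [-0.0, 0.999, -0.05, -0.0]
wrist_force: [-3.1, 0.0, 2.7]
opening: 0.0428
grasp_force: 1.7
```

Request:
step_arm(targets=[0.006, 0, 0, 0, 0, 0, 0, 0.012, 0, 0, 0, 0, 0, 0, 0.018, 0, 0, 0, 0, 0, 0, 0.024, 0, 0, 0, 0, 0, 0, 0.03, 0, 0, 0, 0, 0, 0])

```text
t: 8.98
tcp_pos: [0.4754, -0.2207, 0.0193]
orientation: [-0.0, 0.999, -0.049, -0.0]
wrist_force: [-2.7, 0.4, 2.1]
opening: 0.0427
grasp_force: 1.6
```

Request:
step_arm(targets=[0.006, 0, 0, 0, 0, 0, 0, 0.012, 0, 0, 0, 0, 0, 0, 0.018, 0, 0, 0, 0, 0, 0, 0.024, 0, 0, 0, 0, 0, 0, 0.03, 0, 0, 0, 0, 0, 0])

```text
t: 9.4
tcp_pos: [0.5055, -0.2237, 0.0193]
orientation: [-0.0, 0.999, -0.049, 0.0]
wrist_force: [-3.6, 0.7, 2.3]
opening: 0.0427
grasp_force: 1.5
```

```bash
cat > chk.py <<'E'
from h import *
import sys
def chk(cx,cy,deg,zr,name=None):
    m=np.array([cx,cy]);u=np.array([np.cos(np.radians(deg)),np.sin(np.radians(deg))]);v=np.array([-u[1],u[0]]);p=m-.081*u;goto(p[0],p[1],.015,np.radians(deg))
    c=viewer.capture("wrist")
    if name:cv2.imwrite(f"pics/{name}.png",cv2.resize(c["pixels"],None,fx=1.42,fy=1.42))
    h=cv2.cvtColor(c["pixels"],cv2.COLOR_BGR2HSV);k=cv2.inRange(h,(0,0,170),(180,60,255))
    cs,_=cv2.findContours(k,cv2.RETR_EXTERNAL,cv2.CHAIN_APPROX_NONE)
    for q in cs:
        if cv2.contourArea(q)>60:
            (x,y),_=cv2.minEnclosingCircle(q);w=onz(c,x,y,zr)[:2]-m;w2=onz(c,x,y,.014)[:2]-m
            print(round(x),round(y),"roof",(w@u).round(4),(w@v).round(4),"base",(w2@u).round(4),(w2@v).round(4))
if len(sys.argv)>4: chk(*map(float,sys.argv[1:5]),*sys.argv[5:6])
E
python3 chk.py .6106 -.2335 -5.7 .066 w6
```

```text
t9.40 tcp [ 0.5055 -0.2237  0.0193] F [-3.6  0.7  2.3] open 0.0427 j6 1.6
move [ 0.0246 -0.0007  0.0043] [-0.     -0.0001  0.0007]
434 183 roof -0.0539 -0.0471 base -0.0644 -0.0723
109 183 roof -0.054 0.0485 base -0.0646 0.075
```

View pics/w6.png

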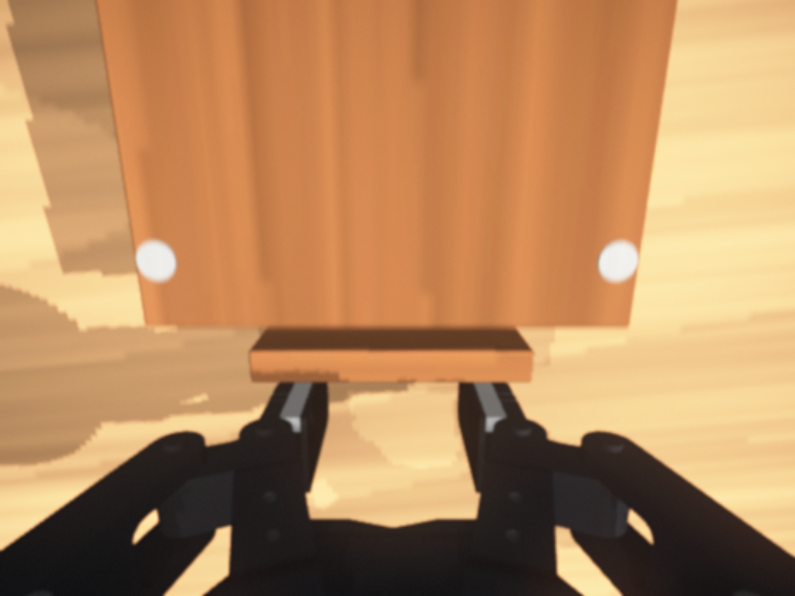

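The lip is square in the mouth, its rear edge from (252,381) to (531,381). The roof brads at (156,261) and (618,261) haven't moved. I'll keep pushing.

Request:
step_arm(targets=[0.004, 0, 0, 0, 0, 0, 0, 0.008, 0, 0, 0, 0, 0, 0, 0.011, 0, 0, 0, 0, 0, 0, 0.014, 0, 0, 0, 0, 0, 0, 0.017, 0, 0, 0, 0, 0, 0])

```text
t: 9.87
tcp_pos: [0.522, -0.2253, 0.0192]
orientation: [-0.0, 0.999, -0.049, -0.0]
wrist_force: [-3.0, 0.3, 0.1]
opening: 0.0428
grasp_force: 1.0
```

```bash
cat >> chk.py <<'E'
def lip(cx,cy,deg):
    "rear lip top edge along the tool's centre column band, and roof front edge"
    c=viewer.capture("wrist");h=cv2.cvtColor(c["pixels"],cv2.COLOR_BGR2HSV)
    g=h[...,2][225:330,255:295].astype(float).mean(1);s=h[...,1][225:330,255:295].astype(float).mean(1)
    print("V",g.round().astype(int).tolist());print("S",s.round().astype(int).tolist())
    return c
E
python3 - <<'E'
from chk import *
chk(.6106,-.2335,-5.7,.066)
lip(.6106,-.2335,-5.7)
E
```

```text
t9.87 tcp [ 0.522  -0.2253  0.0192] F [-3.   0.3  0.1] open 0.0428 j6 1.59
move [ 0.008  -0.0007  0.0042] [-0.0001  0.      0.0006]
428 238 roof -0.0545 -0.0472 base -0.0743 -0.0725
117 238 roof -0.0545 0.0485 base -0.0743 0.075
V [212, 213, 213, 213, 213, 213, 212, 213, 213, 213, 213, 213, 213, 213, 213, 213, 213, 213, 213, 213, 213, 213, 213, 213, 214, 213, 213, 214, 214, 214, 214, 214, 214, 214, 214, 214, 214, 214, 214, 214, 214, 214, 214, 214, 214, 215, 215, 215, 215, 215, 215, 215, 215, 215, 215, 215, 214, 210, 216, 231, 237, 239, 240, 243, 245, 248, 250, 251, 251, 251, 251, 250, 249, 249, 248, 248, 248, 248, 248, 248, 248, 247, 247, 246, 245, 244, 242, 241, 239, 238, 237, 236, 235, 234, 233, 232, 232, 231, 232, 232, 232, 231, 229, 228, 227]
S [158, 158, 158, 158, 158, 158, 158, 158, 158, 158, 158, 158, 158, 157, 158, 158, 158, 158, 158, 158, 158, 158, 158, 157, 158, 158, 158, 157, 157, 158, 158, 157, 158, 158, 158, 157, 158, 157, 157, 157, 157, 157, 157, 157, 157, 157, 157, 157, 157, 157, 157, 157, 157, 157, 157, 157, 157, 153, 137, 118, 109, 108, 106, 103, 100, 95, 91, 89, 88, 88, 89, 90, 92, 93, 94, 95, 96, 96, 96, 96, 96, 96, 98, 99, 100, 102, 104, 105, 106, 108, 108, 108, 109, 110, 110, 111, 111, 111, 111, 111, 111, 112, 113, 115, 115]
```

Request:
step_arm(targets=[0.0015, 0, 0, 0, 0, 0, 0, 0.003, 0, 0, 0, 0, 0, 0, 0.004, 0, 0, 0, 0, 0, 0, 0.005, 0, 0, 0, 0, 0, 0, 0.006, 0, 0, 0, 0, 0, 0])

```text
t: 10.38
tcp_pos: [0.5276, -0.226, 0.0194]
orientation: [-0.0, 0.999, -0.049, -0.0]
wrist_force: [-2.1, 1.0, 1.4]
opening: 0.0426
grasp_force: 1.4
```

```bash
python3 - <<'E'
from chk import *
chk(.6106,-.2335,-5.7,.066)
c=viewer.capture("wrist");s,p,r=pose()
# image of lip rear edge when TCP at .5055: camera rigid to tool, so cast in tool frame (z .040 is .0207 above TCP)
o,d=ray(c,276,381/1.42);o=r.inv().apply(o-p);d=r.inv().apply(d);print("lip rear in tool x",(o+d*((-.0207-o[2])/d[2])).round(4))
E
```

```text
t10.38 tcp [ 0.5276 -0.226   0.0194] F [-2.1  1.   1.4] open 0.0426 j6 1.59
move [ 0.0024 -0.0007  0.0044] [-0.      0.0003  0.0006]
425 255 roof -0.0547 -0.0471 base -0.0776 -0.0724
120 255 roof -0.0547 0.0485 base -0.0777 0.075
lip rear in tool x [ 0.0115 -0.0002 -0.0207]
```

Request:
step_arm(targets=[0.0005, 0, 0, 0, 0, 0, 0, 0.001, 0, 0, 0, 0, 0, 0, 0.0015, 0, 0, 0, 0, 0, 0, 0.0015, 0, 0, 0, 0, 0, 0, 0.0015, 0, 0, 0, 0, 0, 0])

```text
t: 10.9
tcp_pos: [0.5277, -0.2259, 0.019]
orientation: [-0.0, 0.999, -0.05, -0.001]
wrist_force: [-6.1, -0.1, 1.9]
opening: 0.0426
grasp_force: 0.1
```

Request:
step_arm(targets=[0.0005, 0, 0, 0, 0, 0, 0, 0.0005, 0, 0, 0, 0, 0, 0, 0.0005, 0, 0, 0, 0, 0, 0, 0.0005, 0, 0, 0, 0, 0, 0, 0.0005, 0, 0, 0, 0, 0, 0])

```text
t: 11.32
tcp_pos: [0.5277, -0.2259, 0.0189]
orientation: [-0.0, 0.999, -0.05, -0.002]
wrist_force: [-6.0, 0.3, 2.7]
opening: 0.0428
grasp_force: 0.0
```

Request:
step_arm(targets=[0.0005, 0, 0, 0, 0, 0, 0, 0.0005, 0, 0, 0, 0, 0, 0, 0.0005, 0, 0, 0, 0, 0, 0, 0.0005, 0, 0, 0, 0, 0, 0, 0.0005, 0, 0, 0, 0, 0, 0])

```text
t: 11.73
tcp_pos: [0.5276, -0.2259, 0.0187]
orientation: [-0.0, 0.999, -0.05, -0.003]
wrist_force: [-7.4, 0.2, 2.5]
opening: 0.0425
grasp_force: 0.0
```

```bash
python3 chk.py .6106 -.2335 -5.7 .066
```

```text
t11.73 tcp [ 0.5276 -0.2259  0.0187] F [-7.4  0.2  2.5] open 0.0425 j6 1.59
move [ 0.0023 -0.0007  0.0037] [-0.0006  0.0052 -0.0002]
426 257 roof -0.0548 -0.0471 base -0.0785 -0.0726
119 257 roof -0.0546 0.0484 base -0.0782 0.0752
```

```bash
python3 - <<'E'
from h import *
a=viewer.capture("wrist")["pixels"][200:400,60:480];b=viewer.capture("scene")["pixels"][120:230,165:320]
a=cv2.resize(a,(800,381));b=cv2.resize(b[:, :],(310,219),interpolation=cv2.INTER_CUBIC)
s=viewer.capture("side")["pixels"][100:230,200:400];s=cv2.resize(s,(337,219),interpolation=cv2.INTER_CUBIC)
o=np.zeros((600,800,3),np.uint8);o[:381]=a;o[381:,:310]=b;o[381:,310:647]=s
cv2.imwrite("pics/w7.png",o)
E
```

```text
(no output)
```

View pics/w7.png

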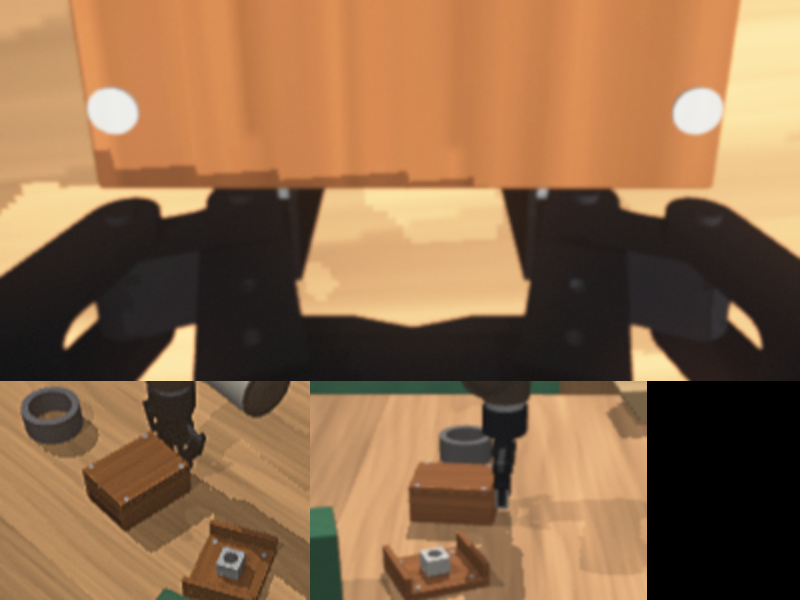

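The roof edge at picture row 187 meets the finger knuckles near (235,190) and (590,190). So it is the knuckles that have reached the roof, not the tray that sticks. The tunnel hasn't moved. I'll back off and tilt the tips forward so that only they push.

Request:
step_arm(targets=[-0.008, 0, 0, 0, 0, 0, 0, -0.018, 0, 0, 0, 0, 0, 0, -0.018, 0, 0, 0, 0.12, 0, 0, -0.018, 0, 0, 0, 0.24, 0, 0, -0.018, 0, 0, 0, 0.28, 0, 0])

```text
t: 12.35
tcp_pos: [0.5092, -0.224, 0.0193]
orientation: [0.007, 0.989, -0.05, 0.141]
wrist_force: [-1.3, 0.7, -0.5]
opening: 0.043
grasp_force: 0.0
```

```bash
cat >> chk.py <<'E'
def ax(cx,cy,deg,z,d=.081):
    "tool-frame shift to put tcp d before the centre on the axis at height z, keeping attitude"
    s,p,r=pose();u=np.array([np.cos(np.radians(deg)),np.sin(np.radians(deg))])
    t=np.array([cx-d*u[0],cy-d*u[1],z])-p
    print("t%.2f"%s["t"],"tcp",p.round(4),"F",s["wrist_force"].round(1),"along",(t[:2]@u).round(4),"across",(u[0]*t[1]-u[1]*t[0]).round(4),"tool shift",r.inv().apply(t).round(4),"fwd dir",r.inv().apply([*u,0]).round(3))
E
python3 - <<'E'
from chk import *
ax(.6106,-.2335,-5.7,.016)
E
```

```text
t12.35 tcp [ 0.5092 -0.224   0.0193] F [-1.3  0.7 -0.5] along 0.0209 across 0.0006 tool shift [ 0.0191 -0.0007  0.009 ] fwd dir [ 0.96  -0.001  0.28 ]
```

Request:
step_arm(targets=[0.004, 0, 0.004, 0, 0, 0, 0, 0.008, 0, 0.005, 0, 0, 0, 0, 0.012, 0, 0.007, 0, 0, 0, 0, 0.015, 0, 0.008, 0, 0, 0, 0, 0.0165, 0, 0.008, 0, 0, 0, 0])

```text
t: 12.77
tcp_pos: [0.5307, -0.2261, 0.0159]
orientation: [0.007, 0.989, -0.049, 0.139]
wrist_force: [-3.5, 0.1, 2.3]
opening: 0.0429
grasp_force: 1.8
```

Request:
step_arm(targets=[0.0005, 0, 0.00015, 0, 0, 0, 0, 0.001, 0, 0.0003, 0, 0, 0, 0, 0.001, 0, 0.0003, 0, 0, 0, 0, 0.001, 0, 0.0003, 0, 0, 0, 0, 0.001, 0, 0.0003, 0, 0, 0, 0])

```text
t: 13.18
tcp_pos: [0.531, -0.2262, 0.016]
orientation: [0.007, 0.989, -0.049, 0.139]
wrist_force: [-2.2, 0.5, -0.5]
opening: 0.0429
grasp_force: 1.0
```

```bash
python3 - <<'E'
from chk import *
ax(.6106,-.2335,-5.7,.016)
E
```

```text
t13.18 tcp [ 0.531  -0.2262  0.016 ] F [-2.2  0.5 -0.5] along -0.0011 across 0.0007 tool shift [-0.001  -0.0007 -0.0003] fwd dir [0.961 0.001 0.276]
```

Request:
step_arm(targets=[0.0005, 0, 0.00015, 0, 0, 0, 0, 0.001, 0, 0.0003, 0, 0, 0, 0, 0.001, 0, 0.0003, 0, 0, 0, 0, 0.001, 0, 0.0003, 0, 0, 0, 0, 0.001, 0, 0.0003, 0, 0, 0, 0])

```text
t: 13.6
tcp_pos: [0.5321, -0.2264, 0.016]
orientation: [0.007, 0.989, -0.049, 0.139]
wrist_force: [-1.3, -0.3, -0.7]
opening: 0.0426
grasp_force: 1.1
```

Request:
step_arm(targets=[0.0005, 0, 0.00015, 0, 0, 0, 0, 0.0005, 0, 0.00015, 0, 0, 0, 0, 0.0005, 0, 0.00015, 0, 0, 0, 0, 0.0005, 0, 0.00015, 0, 0, 0, 0, 0.0005, 0, 0.00015, 0, 0, 0, 0])

```text
t: 14.02
tcp_pos: [0.5323, -0.2264, 0.0159]
orientation: [0.007, 0.989, -0.049, 0.139]
wrist_force: [-4.4, 0.4, 1.0]
opening: 0.0426
grasp_force: 2.1
```

```bash
python3 - <<'E'
from chk import *
ax(.6106,-.2335,-5.7,.016)
chk(.6106,-.2335,-5.7,.066)
E
```

```text
t14.02 tcp [ 0.5323 -0.2264  0.0159] F [-4.4  0.4  1. ] along -0.0024 across 0.0007 tool shift [-0.0022 -0.0007 -0.0007] fwd dir [0.961 0.    0.275]
t14.02 tcp [ 0.5323 -0.2264  0.0159] F [-4.4  0.4  1. ] open 0.0426 j6 1.62
move [-0.0025 -0.0007  0.0003] [-2.000e-04 -2.788e-01  4.000e-04]
421 226 roof -0.0547 -0.0472 base -0.0572 -0.0699
124 225 roof -0.0546 0.0484 base -0.0571 0.0723
```

Request:
step_arm(targets=[0.0005, 0, 0.00015, 0, 0, 0, 0, 0.0005, 0, 0.00015, 0, 0, 0, 0, 0.0005, 0, 0.00015, 0, 0, 0, 0, 0.0005, 0, 0.00015, 0, 0, 0, 0, 0.0005, 0, 0.00015, 0, 0, 0, 0])

```text
t: 14.48
tcp_pos: [0.5323, -0.2264, 0.0159]
orientation: [0.007, 0.989, -0.049, 0.138]
wrist_force: [-5.9, 0.6, 2.6]
opening: 0.0428
grasp_force: 2.9
```

Request:
step_arm(targets=[0.0005, 0, 0.00015, 0, 0, 0, 0, 0.0005, 0, 0.00015, 0, 0, 0, 0, 0.0005, 0, 0.00015, 0, 0, 0, 0, 0.0005, 0, 0.00015, 0, 0, 0, 0, 0.0005, 0, 0.00015, 0, 0, 0, 0])

```text
t: 14.9
tcp_pos: [0.5324, -0.2264, 0.0158]
orientation: [0.007, 0.989, -0.049, 0.138]
wrist_force: [-7.5, 1.0, 3.2]
opening: 0.0426
grasp_force: 3.5
```

Request:
step_arm(targets=[-0.029, 0, -0.008, 0, 0, 0, 0, -0.045, 0, -0.045, 0, 0, 0, 0, -0.062, 0, -0.082, 0, 0.1, 0, 0, -0.08, 0, -0.119, 0, 0.2, 0, 0, -0.092, 0, -0.151, 0, 0.3, 0, 0])

```text
t: 15.32
tcp_pos: [0.403, -0.2137, 0.1374]
orientation: [0.014, 0.957, -0.046, 0.288]
wrist_force: [-0.2, -0.7, 0.8]
opening: 0.0426
grasp_force: 0.0
```

Request:
step_arm(targets=[0, 0, 0, 0, 0, 0, 0, 0, 0, 0, 0, 0, 0, 0, 0, 0, 0, 0, 0, 0, 0, 0, 0, 0, 0, 0, 0, 0, 0, 0, 0, 0, 0, 0, 0])

```text
t: 15.73
tcp_pos: [0.4057, -0.2144, 0.1354]
orientation: [0.014, 0.957, -0.047, 0.285]
wrist_force: [-0.3, -0.5, 0.4]
opening: 0.0429
grasp_force: 0.0
```

```bash
python3 - <<'E'
from chk import *
c=viewer.capture("wrist");im=c["pixels"]
m=np.array([.6106,-.2335]);u=np.array([np.cos(np.radians(-5.7)),np.sin(np.radians(-5.7))]);v=np.array([-u[1],u[0]])
E=np.array(c["extrinsics"]);f=210/np.tan(np.radians(c["fovy"])/2)
def proj(x,y,z):
    P=E[:3,:3].T@(np.array([*(m+x*u+y*v),z])-E[:3,3]);return (P[:2]/P[2]*f+[c["cx"],c["cy"]])
q=proj(-.07,0,.03);print(q,[proj(-.07,y,z).round(1).tolist() for y,z in((.0425,0),(-.0425,0),(.04,.04),(-.04,.04),(0,.058))])
x0,y0=int(q[0])-120,int(q[1])-90;x0=max(x0,0);y0=max(y0,0);a=im[y0:y0+180,x0:x0+240];print(x0,y0,E.round(3).tolist())
a=cv2.resize(a,(800,600),interpolation=cv2.INTER_CUBIC);cv2.imwrite("pics/w8.png",np.clip(a*1.3,0,255).astype(np.uint8))
E
```

```text
[275.06154303 132.03989755] [[231.8, 147.8], [318.5, 148.0], [228.8, 126.0], [321.2, 126.1], [275.0, 114.2]]
155 42 [[-0.098, -0.952, 0.29, 0.387], [-0.995, 0.093, -0.029, -0.212], [0.0, -0.291, -0.957, 0.294], [0.0, 0.0, 0.0, 1.0]]
```

View pics/w8.png

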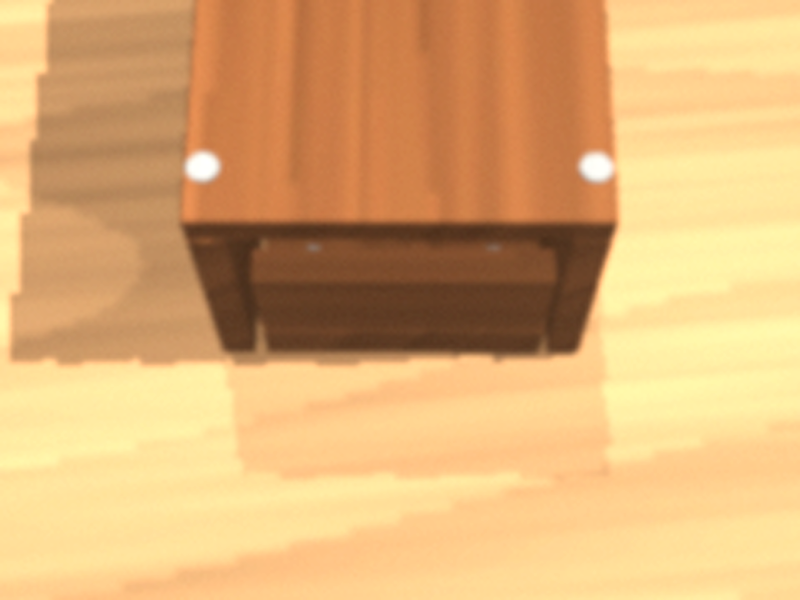

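The mouth picture shows the tray's rear face filling the mouth. Its bottom edge, at row ~352, lines up with the wall feet at row ~352, so the narrow tray is flush and home. Next is the wide tray, measured by numbers from here on since the picture allowance is used up.

```bash
python3 -c "
from h import *
goto(.6315,-.005,.13,np.radians(23.4))"
```

```text
t15.78 tcp [ 0.4054 -0.2143  0.1352] F [ 0.2 -0.  -0.3] open 0.0427 j6 1.88
move [ 0.1684 -0.2304  0.1163] [ 0.1457 -0.5661 -0.4919]
```

Request:
step_arm(targets=[0.003, 0, -0.005, 0, -0.12, 0, -1, 0.006, 0, -0.01, 0, -0.24, 0, -1, 0.01, 0, -0.015, 0, -0.36, 0, -1, 0.013, 0, -0.02, 0, -0.48, 0, -1, 0.016, 0, -0.025, 0, -0.579, 0, -1])

```text
t: 16.2
tcp_pos: [0.406, -0.2145, 0.1659]
orientation: [-0.0, 0.999, -0.049, -0.001]
wrist_force: [0.5, 0.0, -0.2]
opening: 0.0855
grasp_force: 0.0
```

```bash
python3 -c "
from h import *
goto(.6315,-.005,.13,np.radians(23.4))"
```

```text
t16.20 tcp [ 0.406  -0.2145  0.1659] F [ 0.5  0.  -0.2] open 0.0855 j6 1.6
move [ 0.2042 -0.2304  0.0353] [-0.0006  0.0029 -0.5055]
```

Request:
step_arm(targets=[0.025, -0.029, 0, 0, 0, -0.1, -1, 0.05, -0.058, 0, 0, 0, -0.2, -1, 0.075, -0.087, 0, 0, 0, -0.3, -1, 0.1, -0.116, 0, 0, 0, -0.4, -1, 0.125, -0.145, 0, 0, 0, -0.505, -1])

```text
t: 16.62
tcp_pos: [0.5447, -0.0805, 0.1642]
orientation: [-0.0, 0.979, 0.205, -0.0]
wrist_force: [0.8, -0.8, -0.1]
opening: 0.0855
grasp_force: 0.0
```

```bash
python3 -c "
from h import *
goto(.6315,-.005,.13,np.radians(23.4))"
```

```text
t16.62 tcp [ 0.5447 -0.0805  0.1642] F [ 0.8 -0.8 -0.1] open 0.0855 j6 1.84
move [ 0.1098 -0.0343  0.0342] [-0.0004  0.      0.004 ]
```

Request:
step_arm(targets=[0.03, -0.01, 0.01, 0, 0, 0, -1, 0.06, -0.02, 0.02, 0, 0, 0, -1, 0.09, -0.028, 0.03, 0, 0, 0, -1, 0.11, -0.034, 0.034, 0, 0, 0, -1, 0.11, -0.034, 0.034, 0, 0, 0, -1])

```text
t: 17.03
tcp_pos: [0.6332, -0.0045, 0.1279]
orientation: [-0.0, 0.979, 0.204, -0.001]
wrist_force: [0.1, -0.2, -0.6]
opening: 0.0854
grasp_force: 0.0
```

```bash
python3 - <<'E'
from h import *
c=viewer.capture("wrist")
m=cv2.inRange(cv2.cvtColor(c["pixels"],cv2.COLOR_BGR2HSV),(0,0,140),(180,50,255));m=cv2.morphologyEx(m,cv2.MORPH_CLOSE,np.ones((3,3)))
cs,_=cv2.findContours(m,cv2.RETR_EXTERNAL,cv2.CHAIN_APPROX_NONE);B=[]
for q in cs:
    A=cv2.contourArea(q)
    if A>40:
        (x,y),rr=cv2.minEnclosingCircle(q);print(round(A),round(x),round(y),onz(c,x,y,.014)[:2].round(4))
        if A>1500:quad(c,cv2.boxPoints(cv2.minAreaRect(q)),.04)
goto(.6315,-.005,.018,np.radians(23.4))
E
```

```text
83 549 284 [ 0.6627 -0.247 ]
46 325 258 [ 0.6085 -0.0599]
51 227 258 [0.5759 0.0154]
2218 276 218 [ 0.6248 -0.0082]
ctr [ 0.6319 -0.0051] sides [0.0358 0.0349 0.0358 0.0364] ang [  22.3  -66.5 -155.3  113.5]
90 14 187 [0.5655 0.1915]
65 330 157 [ 0.6862 -0.0264]
63 223 156 [0.6534 0.049 ]
142 48 14 [0.696 0.194]
t17.08 tcp [ 0.6315 -0.0057  0.1286] F [ 0.1 -0.1  0.2] open 0.0852 j6 1.73
move [ 0.0005 -0.0006  0.1106] [-0.0008  0.002   0.0007]
```

Request:
step_arm(targets=[0, 0, 0.03, 0, 0, 0, -1, 0, 0, 0.06, 0, 0, 0, -1, 0, 0, 0.085, 0, 0, 0, -1, 0, 0, 0.1, 0, 0, 0, -1, 0, 0, 0.109, 0, 0, 0, -1])

```text
t: 17.5
tcp_pos: [0.6285, -0.0081, 0.0198]
orientation: [-0.0, 0.979, 0.202, -0.002]
wrist_force: [0.1, 0.5, -0.4]
opening: 0.086
grasp_force: 0.0
```

Request:
step_arm(targets=[0, 0, 0, 0, 0, 0, -0.3, 0, 0, 0, 0, 0, 0, 0.2, 0, 0, 0, 0, 0, 0, 1, 0, 0, 0, 0, 0, 0, 1, 0, 0, 0, 0, 0, 0, 1])

```text
t: 17.92
tcp_pos: [0.6315, -0.007, 0.025]
orientation: [-0.0, 0.979, 0.202, 0.002]
wrist_force: [0.6, 0.3, 0.7]
opening: 0.0344
grasp_force: 62.3
```

Request:
step_arm(targets=[0, 0, -0.0005, 0, 0, 0, 1, 0, 0, -0.0005, 0, 0, 0, 1, 0, 0, -0.0005, 0, 0, 0, 1, 0, 0, -0.0005, 0, 0, 0, 1, 0, 0, -0.0005, 0, 0, 0, 1])

```text
t: 18.33
tcp_pos: [0.6314, -0.007, 0.025]
orientation: [-0.0, 0.979, 0.202, 0.002]
wrist_force: [-0.0, 0.8, 6.0]
opening: 0.0342
grasp_force: 62.7
```

```bash
python3 - <<'E'
from h import *
m=np.array([.6401,.2291]);u=np.array([np.cos(np.radians(1.1)),np.sin(np.radians(1.1))]);mo=m-.07*u
p=mo-.1*u;print(mo,p)
goto(.47,0.03,.0185,np.radians(1.1))
goto(p[0],p[1],.0185,np.radians(1.1))
E
```

```text
[0.5701129  0.22775618] [0.47013133 0.22583643]
t18.33 tcp [ 0.6314 -0.007   0.025 ] F [-0.   0.8  6. ] open 0.0342 j6 1.73
move [-0.1336 -0.0979  0.0059] [-0.0004 -0.0041  0.3882]
t18.33 tcp [ 0.6314 -0.007   0.025 ] F [-0.   0.8  6. ] open 0.0342 j6 1.73
move [-0.0559 -0.2777  0.0061] [-0.0004 -0.0041  0.3882]
```

Request:
step_arm(targets=[-0.012, -0.008, -0.0005, 0, 0, 0.02, 1, -0.028, -0.02, -0.0005, 0, 0, 0.05, 1, -0.044, -0.032, -0.0005, 0, 0, 0.1, 1, -0.06, -0.044, -0.0005, 0, 0, 0.15, 1, -0.076, -0.056, -0.0005, 0, 0, 0.2, 1])

```text
t: 18.75
tcp_pos: [0.5395, 0.0144, 0.0249]
orientation: [-0.0, 0.995, 0.102, 0.003]
wrist_force: [2.8, -0.8, 2.3]
opening: 0.0343
grasp_force: 62.4
```

```bash
python3 - <<'E'
from h import *
goto(.46,0.07,.0245,np.radians(1.1))
goto(.47013,.22584,.0245,np.radians(1.1))
E
```

```text
t18.75 tcp [0.5395 0.0144 0.0249] F [ 2.8 -0.8  2.3] open 0.0343 j6 1.45
move [-0.0665 -0.0706  0.0001] [-0.0008 -0.0055  0.186 ]
t18.75 tcp [0.5395 0.0144 0.0249] F [ 2.8 -0.8  2.3] open 0.0343 j6 1.45
move [-0.0248 -0.2211  0.0004] [-0.0008 -0.0055  0.186 ]
```

Request:
step_arm(targets=[-0.014, -0.014, 0, 0, 0, 0.04, 1, -0.028, -0.029, 0, 0, 0, 0.08, 1, -0.042, -0.044, 0, 0, 0, 0.12, 1, -0.056, -0.058, 0, 0, 0, 0.16, 1, -0.066, -0.07, 0, 0, 0, 0.186, 1])

```text
t: 19.17
tcp_pos: [0.4597, 0.0696, 0.0249]
orientation: [-0.001, 1.0, 0.01, 0.002]
wrist_force: [3.8, -1.8, 4.3]
opening: 0.0344
grasp_force: 62.6
```

```bash
python3 - <<'E'
from h import *
goto(.47013,.22584,.0245,np.radians(1.1))
E
```

```text
t19.17 tcp [0.4597 0.0696 0.0249] F [ 3.8 -1.8  4.3] open 0.0344 j6 1.09
move [ 0.0136 -0.156   0.0007] [-0.0012 -0.0038  0.0013]
```

Request:
step_arm(targets=[0.002, -0.025, 0, 0, 0, 0, 1, 0.004, -0.055, 0, 0, 0, 0, 1, 0.007, -0.085, 0, 0, 0, 0, 1, 0.01, -0.115, 0, 0, 0, 0, 1, 0.012, -0.14, 0, 0, 0, 0, 1])

```text
t: 19.58
tcp_pos: [0.4681, 0.2095, 0.0249]
orientation: [0.001, 1.0, 0.011, -0.0]
wrist_force: [0.3, -5.6, 8.2]
opening: 0.0347
grasp_force: 63.2
```

Request:
step_arm(targets=[0.0015, -0.016, 0, 0, 0, 0, 1, 0.0015, -0.016, 0, 0, 0, 0, 1, 0.0015, -0.016, 0, 0, 0, 0, 1, 0.0015, -0.016, 0, 0, 0, 0, 1, 0.0015, -0.016, 0, 0, 0, 0, 1])

```text
t: 20.0
tcp_pos: [0.4708, 0.2264, 0.025]
orientation: [-0.002, 1.0, 0.011, 0.002]
wrist_force: [0.2, 4.0, 6.4]
opening: 0.0346
grasp_force: 62.7
```

```bash
python3 - <<'E'
from h import *
goto(.47013,.22584,.0245,np.radians(1.1))
s,p,r=pose();c=viewer.capture("wrist");h=cv2.cvtColor(c["pixels"],cv2.COLOR_BGR2HSV)
# tray brads (z .014) in tool frame
m=cv2.inRange(h,(0,0,150),(180,60,255));cs,_=cv2.findContours(m,cv2.RETR_EXTERNAL,cv2.CHAIN_APPROX_NONE)
for q in cs:
    if cv2.contourArea(q)>40:
        (x,y),_=cv2.minEnclosingCircle(q);print("grey",round(cv2.contourArea(q)),round(x,1),round(y,1),(r.inv().apply(onz(c,x,y,.014)-p)*1000).round(1))
# tunnel wall feet: dark face pixels near the top; lowest dark row per column
V=h[...,2]
for row in(10,20,30,38,42,46,50):
    d=np.where(V[row]<110)[0];g=np.split(d,np.where(np.diff(d)>3)[0]+1) if len(d) else []
    print(row,[(int(k[0]),int(k[-1])) for k in g if len(k)>3])
cv2.imwrite("pics/w9.png",c["pixels"])
E
```

```text
t20.00 tcp [0.4708 0.2264 0.025 ] F [0.2 4.  6.4] open 0.0346 j6 0.83
move [-0.0006  0.0006  0.0005] [-0.0032 -0.0039  0.0025]
grey 5974 276.5 280.8 [-11.    0.   10.9]
grey 208 188.4 176.6 [ 43.  -41.3  11.3]
grey 210 364.4 176.6 [43.1 41.2 11. ]
10 []
20 [(73, 487)]
30 [(94, 117), (124, 151), (407, 464)]
38 [(112, 133), (140, 152), (406, 447)]
42 [(120, 140), (148, 152), (406, 438)]
46 [(129, 149), (405, 429)]
50 []
```

```bash
python3 - <<'E'
from h import *
s,p,r=pose();c=viewer.capture("wrist");V=cv2.cvtColor(c["pixels"],cv2.COLOR_BGR2HSV)[...,2].astype(int)
for row in(44,46,47,48,49):print(row,V[row,125:160].tolist(),V[row,400:436].tolist())
for x in(130,152.5,405,428.5):print((r.inv().apply(onz(c,x,47.5,0)-p)*1000).round(1))
print("left col V",V[40:56,135:150].mean(1).round().tolist(),V[40:56,408:422].mean(1).round().tolist())
E
```

```text
44 [92, 82, 81, 81, 80, 82, 82, 82, 81, 82, 81, 82, 84, 83, 87, 90, 96, 104, 109, 114, 113, 113, 111, 112, 111, 107, 107, 124, 160, 182, 178, 174, 173, 180, 203] [152, 153, 151, 150, 133, 98, 71, 67, 66, 68, 67, 68, 67, 67, 70, 71, 71, 73, 74, 73, 73, 72, 74, 74, 75, 75, 76, 75, 76, 75, 74, 76, 81, 94, 119, 149]
46 [165, 146, 126, 106, 94, 87, 85, 83, 83, 83, 85, 84, 85, 84, 83, 83, 82, 85, 84, 88, 91, 95, 99, 104, 108, 112, 123, 150, 198, 227, 231, 230, 229, 230, 232] [152, 153, 153, 148, 133, 94, 68, 67, 69, 69, 71, 72, 72, 73, 74, 75, 75, 75, 75, 75, 76, 76, 77, 76, 75, 76, 76, 80, 86, 105, 130, 153, 182, 209, 229, 235]
47 [198, 190, 177, 159, 140, 125, 111, 97, 87, 83, 84, 81, 81, 81, 82, 82, 81, 80, 81, 82, 83, 85, 90, 97, 103, 110, 118, 147, 196, 230, 236, 236, 235, 236, 236] [163, 161, 162, 159, 139, 100, 72, 68, 71, 73, 72, 74, 75, 74, 75, 74, 75, 75, 76, 75, 76, 76, 75, 73, 76, 79, 90, 104, 127, 158, 192, 213, 230, 236, 239, 240]
48 [229, 227, 224, 218, 209, 196, 178, 148, 121, 106, 101, 98, 95, 97, 94, 97, 95, 96, 96, 95, 97, 98, 99, 103, 109, 115, 127, 159, 202, 231, 235, 236, 236, 235, 236] [191, 192, 191, 188, 171, 130, 94, 81, 81, 82, 84, 84, 83, 84, 83, 83, 83, 84, 83, 82, 83, 82, 84, 84, 91, 108, 133, 162, 186, 211, 233, 237, 240, 241, 241, 240]
49 [242, 243, 243, 243, 242, 240, 235, 217, 190, 172, 163, 155, 150, 149, 148, 150, 150, 149, 149, 149, 150, 148, 150, 152, 152, 157, 167, 193, 219, 232, 235, 235, 235, 235, 235] [222, 221, 222, 220, 209, 181, 147, 127, 123, 122, 124, 123, 124, 123, 124, 123, 125, 124, 125, 123, 124, 124, 125, 127, 141, 165, 190, 211, 227, 236, 241, 241, 241, 241, 241, 241]
[100.7 -67.5  25.6]
[100.7 -57.1  25.5]
[100.6  59.3  25.2]
[100.6  70.1  25.1]
left col V [99.0, 103.0, 103.0, 103.0, 99.0, 95.0, 89.0, 85.0, 98.0, 151.0, 210.0, 233.0, 236.0, 236.0, 236.0, 236.0] [66.0, 67.0, 68.0, 69.0, 70.0, 72.0, 73.0, 74.0, 83.0, 124.0, 184.0, 223.0, 231.0, 232.0, 232.0, 233.0]
```

Request:
step_arm(targets=[0.004, 0.0011, -0.001, 0, 0, 0.002, 1, 0.012, 0.0011, -0.001, 0, 0, 0.002, 1, 0.02, 0.0011, -0.001, 0, 0, 0.002, 1, 0.026, 0.0011, -0.001, 0, 0, 0.002, 1, 0.032, 0.0011, -0.001, 0, 0, 0.002, 1])

```text
t: 20.52
tcp_pos: [0.5001, 0.2227, 0.0249]
orientation: [0.001, 1.0, 0.009, -0.002]
wrist_force: [-5.9, 0.2, 7.1]
opening: 0.0347
grasp_force: 63.0
```

Request:
step_arm(targets=[0.003, 0, -0.0005, 0, 0, 0, 1, 0.006, 0, -0.0005, 0, 0, 0, 1, 0.01, 0, -0.0005, 0, 0, 0, 1, 0.014, 0, -0.0005, 0, 0, 0, 1, 0.018, 0, -0.0005, 0, 0, 0, 1])

```text
t: 20.93
tcp_pos: [0.5126, 0.221, 0.025]
orientation: [0.003, 1.0, 0.007, -0.007]
wrist_force: [-19.2, -2.7, 19.1]
opening: 0.0342
grasp_force: 64.3
```

```bash
python3 - <<'E'
from chk import *
ax(.6401,.2291,1.1,.0245,.1)
chk(.6401,.2291,1.1,.054)
E
```

```text
t20.93 tcp [0.5126 0.221  0.025 ] F [-19.2  -2.7  19.1] along 0.0276 across 0.0057 tool shift [ 0.0276 -0.0058  0.    ] fwd dir [ 1.    -0.006 -0.014]
t20.93 tcp [0.5126 0.221  0.025 ] F [-19.2  -2.7  19.1] open 0.0342 j6 0.89
move [ 0.0467 -0.006   0.0092] [ 0.0067  0.0143 -0.0056]
277 282 roof -0.1172 -0.0059 base -0.1394 -0.0062
365 177 roof -0.077 -0.0361 base -0.0849 -0.0472
188 176 roof -0.0763 0.0246 base -0.084 0.0351
70 102 roof -0.052 0.0603 base -0.0511 0.0834
462 82 roof -0.0466 -0.065 base -0.0438 -0.0863
```

The tray has caught the right wall edge, so I'll back off at once.

Request:
step_arm(targets=[-0.012, 0, -0.001, 0, 0, 0, 1, -0.025, 0, -0.001, 0, 0, 0, 1, -0.04, -0.002, -0.001, 0, 0, 0, 1, -0.052, -0.004, -0.001, 0, 0, 0, 1, -0.052, -0.004, -0.001, 0, 0, 0, 1])

```text
t: 21.4
tcp_pos: [0.4645, 0.2262, 0.0255]
orientation: [0.001, 1.0, 0.009, -0.002]
wrist_force: [-0.6, -0.7, -2.5]
opening: 0.0344
grasp_force: 61.9
```

Request:
step_arm(targets=[0, 0, 0, 0, 0, 0, 1, 0, 0, 0, 0, 0, 0, 1, 0, 0, 0, 0, 0, 0, -1, 0, 0, 0, 0, 0, 0, -1, 0, 0, 0, 0, 0, 0, -1])

```text
t: 21.82
tcp_pos: [0.4683, 0.2283, 0.0268]
orientation: [-0.001, 1.0, 0.009, 0.001]
wrist_force: [0.3, 0.6, 0.4]
opening: 0.0692
grasp_force: 0.0
```

Request:
step_arm(targets=[0, 0, -0.03, 0, 0, 0, -1, 0, 0, -0.06, 0, 0, 0, -1, 0, 0, -0.1, 0, 0, 0, -1, 0.02, 0, -0.14, 0, 0, 0, -1, 0.04, 0, -0.18, 0, 0, 0, -1])

```text
t: 22.23
tcp_pos: [0.5046, 0.2285, 0.204]
orientation: [-0.001, 1.0, 0.01, 0.001]
wrist_force: [1.6, 0.5, -0.8]
opening: 0.0856
grasp_force: 0.0
```

Request:
step_arm(targets=[0.02, 0, -0.02, 0, 0, 0, -1, 0.04, 0, -0.04, 0, 0, 0, -1, 0.06, 0, -0.06, 0, 0, 0, -1, 0.06, 0, -0.06, 0, 0, 0, -1, 0.06, 0, -0.06, 0, 0, 0, -1])

```text
t: 22.65
tcp_pos: [0.5656, 0.2298, 0.262]
orientation: [-0.001, 1.0, 0.009, 0.001]
wrist_force: [0.1, 0.3, -0.4]
opening: 0.0852
grasp_force: 0.0
```

```bash
cat >> chk.py <<'E'
def spots(zs=(.014,.054)):
    s,p,r=pose();print("t%.2f"%s["t"],p.round(4),"F",s["wrist_force"].round(1))
    c=viewer.capture("wrist");h=cv2.cvtColor(c["pixels"],cv2.COLOR_BGR2HSV)
    k=cv2.inRange(h,(0,0,140),(180,55,255));k=cv2.morphologyEx(k,cv2.MORPH_CLOSE,np.ones((3,3)))
    cs,_=cv2.findContours(k,cv2.RETR_EXTERNAL,cv2.CHAIN_APPROX_NONE)
    for q in cs:
        A=cv2.contourArea(q)
        if A>12:
            M=cv2.moments(q);x,y=M["m10"]/M["m00"],M["m01"]/M["m00"];print(round(A),round(x),round(y),*[onz(c,x,y,z)[:2].round(4) for z in zs])
    return c
E
python3 -c "
from chk import *
spots()"
```

```text
t22.65 [0.5656 0.2298 0.262 ] F [ 0.1  0.3 -0.4]
16 309 283 [0.4266 0.1855] [0.4481 0.1902]
16 246 283 [0.4252 0.2678] [0.4468 0.264 ]
792 277 261 [0.4568 0.2274] [0.4751 0.2278]
20 310 222 [0.5108 0.1873] [0.5236 0.1917]
18 244 222 [0.5095 0.2693] [0.5225 0.2653]
1924 56 203 [0.5291 0.4976] [0.5401 0.4703]
140 6 169 [0.5695 0.5507] [0.5763 0.518 ]
31 222 164 [0.5804 0.2944] [0.5862 0.2879]
30 341 158 [0.5898 0.1551] [0.5945 0.1629]
42 212 50 [0.703  0.3022] [0.6962 0.2949]
43 341 42 [0.7122 0.1634] [0.7045 0.1703]
```

```bash
python3 -c "
from h import *
goto(.768,.2316,.1,np.radians(1.1))"
```

```text
t22.70 tcp [0.5644 0.2295 0.2607] F [-0.  -0.2  0.2] open 0.0854 j6 0.94
move [0.2037 0.0017 0.1607] [-0.0011  0.     -0.0013]
```

Request:
step_arm(targets=[0.04, 0.0003, 0.01, 0, 0, 0, -1, 0.08, 0.0007, 0.02, 0, 0, 0, -1, 0.12, 0.001, 0.03, 0, 0, 0, -1, 0.16, 0.0013, 0.04, 0, 0, 0, -1, 0.2, 0.0017, 0.05, 0, 0, 0, -1])

```text
t: 23.12
tcp_pos: [0.7649, 0.2319, 0.2096]
orientation: [0.0, 1.0, 0.01, -0.001]
wrist_force: [0.8, 0.0, -0.3]
opening: 0.0853
grasp_force: 0.0
```

Request:
step_arm(targets=[0.003, 0, 0.03, 0, 0, 0, -1, 0.003, 0, 0.06, 0, 0, 0, -1, 0.003, 0, 0.09, 0, 0, 0, -1, 0.003, 0, 0.11, 0, 0, 0, -1, 0.003, 0, 0.11, 0, 0, 0, -1])

```text
t: 23.53
tcp_pos: [0.763, 0.2309, 0.0925]
orientation: [0.002, 1.0, 0.009, -0.007]
wrist_force: [0.4, -0.0, -0.6]
opening: 0.0855
grasp_force: 0.0
```

```bash
python3 -c "
from h import *
goto(.768,.2316,.016,np.radians(1.1))"
```

```text
t23.53 tcp [0.763  0.2309 0.0925] F [ 0.4 -0.  -0.6] open 0.0855 j6 1.1
move [ 0.006  -0.0009  0.0765] [ 0.0038  0.0135 -0.001 ]
```

Request:
step_arm(targets=[0.001, 0, 0.03, 0, 0, 0, -1, 0.001, 0, 0.06, 0, 0, 0, -1, 0.001, 0, 0.08, 0, 0, 0, -1, 0.001, 0, 0.082, 0, 0, 0, -1, 0.001, 0, 0.082, 0, 0, 0, -1])

```text
t: 23.95
tcp_pos: [0.768, 0.2321, 0.0188]
orientation: [0.0, 1.0, 0.01, -0.001]
wrist_force: [0.3, 1.0, -0.2]
opening: 0.0853
grasp_force: 0.0
```

Request:
step_arm(targets=[-0.008, 0, 0, 0, 0, 0, -1, -0.016, 0, 0, 0, 0, 0, -1, -0.022, 0, 0, 0, 0, 0, -1, -0.027, 0, 0, 0, 0, 0, -1, -0.032, 0, 0, 0, 0, 0, -1])

```text
t: 24.37
tcp_pos: [0.7373, 0.2321, 0.0216]
orientation: [-0.001, 1.0, 0.01, 0.002]
wrist_force: [-0.2, -1.1, 0.1]
opening: 0.0853
grasp_force: 0.0
```

Request:
step_arm(targets=[-0.001, 0, 0, 0, 0, 0, -1, -0.002, 0, 0, 0, 0, 0, -1, -0.003, 0, 0, 0, 0, 0, -1, -0.004, 0, 0, 0, 0, 0, -1, -0.004, 0, 0, 0, 0, 0, -1])

```text
t: 24.78
tcp_pos: [0.7328, 0.2314, 0.0193]
orientation: [-0.0, 1.0, 0.009, 0.0]
wrist_force: [-0.3, 0.3, -0.1]
opening: 0.0856
grasp_force: 0.0
```

```bash
python3 -c "
from h import *
goto(.7213,.2307,.016,np.radians(1.1))"
```

```text
t24.78 tcp [0.7328 0.2314 0.0193] F [-0.3  0.3 -0.1] open 0.0856 j6 1.07
move [-0.0115  0.0005  0.0032] [-0.0007 -0.0008 -0.0004]
```

Request:
step_arm(targets=[-0.002, 0, 0, 0, 0, 0, -1, -0.004, 0, 0, 0, 0, 0, -1, -0.006, 0, 0, 0, 0, 0, -1, -0.008, 0, 0, 0, 0, 0, -1, -0.009, 0, 0, 0, 0, 0, -1])

```text
t: 25.2
tcp_pos: [0.7263, 0.2311, 0.0196]
orientation: [-0.001, 1.0, 0.01, 0.003]
wrist_force: [7.5, -3.1, -4.3]
opening: 0.0853
grasp_force: 3.8
```

Request:
step_arm(targets=[-0.001, 0, 0, 0, 0, 0, -1, -0.002, 0, 0, 0, 0, 0, -1, -0.002, 0, 0, 0, 0, 0, -1, -0.002, 0, 0, 0, 0, 0, -1, -0.002, 0, 0, 0, 0, 0, -1])

```text
t: 25.62
tcp_pos: [0.7244, 0.2309, 0.0196]
orientation: [-0.001, 1.0, 0.01, 0.003]
wrist_force: [6.8, -1.7, -3.1]
opening: 0.0857
grasp_force: 3.4
```

```bash
python3 -c "
from chk import *
goto(.7213,.2307,.016,np.radians(1.1))
spots((.054,))"
```

```text
t25.62 tcp [0.7244 0.2309 0.0196] F [ 6.8 -1.7 -3.1] open 0.0857 j6 1.07
move [-0.0031  0.0001  0.0036] [-0.0015 -0.0064  0.0008]
t25.62 [0.7244 0.2309 0.0196] F [ 6.8 -1.7 -3.1]
13 421 315 [0.7245 0.177 ]
```

Request:
step_arm(targets=[-0.001, 0, 0, 0, 0, 0, -1, -0.002, 0, 0, 0, 0, 0, -1, -0.003, 0, 0, 0, 0, 0, -1, -0.003, 0, 0, 0, 0, 0, -1, -0.003, 0, 0, 0, 0, 0, -1])

```text
t: 26.08
tcp_pos: [0.7214, 0.2307, 0.0196]
orientation: [-0.001, 1.0, 0.01, 0.003]
wrist_force: [7.4, -2.8, -3.5]
opening: 0.0851
grasp_force: 3.6
```

```bash
python3 -c "
from chk import *
goto(.7213,.2307,.016,np.radians(1.1))"
```

```text
t26.08 tcp [0.7214 0.2307 0.0196] F [ 7.4 -2.8 -3.5] open 0.0851 j6 1.07
move [-0.0001  0.      0.0036] [-0.0014 -0.0064  0.0008]
```

Request:
step_arm(targets=[0.02, 0, 0, 0, 0, 0, -1, 0.025, 0, -0.03, 0, 0, 0, -1, 0.025, 0, -0.07, 0, 0, 0, -1, 0.01, 0, -0.1, 0, 0, 0, -1, -0.02, 0, -0.13, 0, 0, 0, -1])

```text
t: 26.5
tcp_pos: [0.701, 0.2303, 0.1496]
orientation: [-0.0, 1.0, 0.009, 0.001]
wrist_force: [0.6, -0.3, 0.3]
opening: 0.0858
grasp_force: 0.0
```

Request:
step_arm(targets=[-0.03, 0, -0.02, 0, 0, 0, -1, -0.06, 0, -0.05, 0, 0, 0, -1, -0.09, 0, -0.08, 0, 0, 0, -1, -0.115, 0, -0.11, 0, 0, 0, -1, -0.13, 0, -0.11, 0, 0, 0, -1])

```text
t: 26.92
tcp_pos: [0.5695, 0.229, 0.2672]
orientation: [-0.003, 1.0, 0.01, 0.006]
wrist_force: [0.8, -0.0, 1.6]
opening: 0.0858
grasp_force: 0.0
```

Request:
step_arm(targets=[0, 0, 0, 0, 0, 0, -1, 0, 0, 0, 0, 0, 0, -1, 0, 0, 0, 0, 0, 0, -1, 0, 0, 0, 0, 0, 0, -1, 0, 0, 0, 0, 0, 0, -1])

```text
t: 27.33
tcp_pos: [0.5696, 0.228, 0.2571]
orientation: [0.0, 1.0, 0.009, -0.001]
wrist_force: [0.6, 0.3, 1.5]
opening: 0.0856
grasp_force: 0.0
```

```bash
python3 -c "
from chk import *
spots()"
```

```text
t27.33 [0.5696 0.228  0.2571] F [0.6 0.3 1.5]
18 307 286 [0.427  0.1859] [0.4491 0.1905]
18 243 286 [0.4255 0.2678] [0.4479 0.2638]
792 275 264 [0.4575 0.2277] [0.4765 0.2279]
19 308 225 [0.5112 0.1872] [0.5246 0.1916]
20 241 225 [0.5098 0.2694] [0.5234 0.2652]
2242 53 205 [0.5315 0.4958] [0.5429 0.4682]
57 3 175 [0.5671 0.5479] [0.5747 0.5149]
34 216 171 [0.5755 0.2985] [0.5823 0.2914]
30 335 169 [0.5802 0.159 ] [0.5865 0.1663]
42 208 56 [0.6984 0.3023] [0.6924 0.2947]
45 340 54 [0.703  0.1628] [0.6966 0.1697]
```

```bash
python3 -c "
from chk import *
goto(.4684,.2276,.12,np.radians(1.05))"
```

```text
t27.38 tcp [0.5696 0.228  0.2573] F [0.7 0.8 0.1] open 0.0856 j6 0.94
move [-0.1011 -0.0015  0.1374] [ 0.0006  0.0009 -0.0002]
```

Request:
step_arm(targets=[-0.024, 0, 0.02, 0, 0, 0, -1, -0.048, 0, 0.045, 0, 0, 0, -1, -0.072, -0.001, 0.075, 0, 0, 0, -1, -0.095, -0.001, 0.105, 0, 0, 0, -1, -0.101, -0.0015, 0.137, 0, 0, 0, -1])

```text
t: 27.8
tcp_pos: [0.4659, 0.2271, 0.1206]
orientation: [-0.0, 1.0, 0.01, 0.0]
wrist_force: [1.2, 0.4, -1.0]
opening: 0.0855
grasp_force: 0.0
```

Request:
step_arm(targets=[0, 0, 0, 0, 0, 0, -1, 0, 0, 0, 0, 0, 0, -1, 0, 0, 0, 0, 0, 0, -1, 0, 0, 0, 0, 0, 0, -1, 0, 0, 0, 0, 0, 0, -1])

```text
t: 28.22
tcp_pos: [0.47, 0.2288, 0.1234]
orientation: [-0.002, 1.0, 0.009, 0.002]
wrist_force: [-0.6, 0.8, 0.1]
opening: 0.0855
grasp_force: 0.0
```

```bash
python3 -c "
from chk import *
spots()
goto(.4684,.2276,.02,np.radians(1.05))"
```

```text
t28.22 [0.47   0.2288 0.1234] F [-0.6  0.8  0.1]
52 328 260 [0.4273 0.1858] [0.4452 0.1928]
54 228 259 [0.4258 0.2681] [0.444 0.262]
2304 278 219 [0.4614 0.2275] [0.4739 0.2279]
68 333 157 [0.5116 0.1875] [0.5161 0.1942]
68 224 157 [0.5101 0.2697] [0.5149 0.2634]
143 172 38 [0.5906 0.3032] [0.5827 0.2916]
146 389 34 [0.5955 0.1544] [0.5868 0.1663]
t28.27 tcp [0.4696 0.2286 0.1231] F [ 0.2 -0.4  0.5] open 0.0854 j6 0.82
move [-0.0016  0.0012  0.1031] [-0.0029 -0.0035  0.    ]
```

Request:
step_arm(targets=[-0.001, 0.0008, 0.03, 0, 0, 0, -1, -0.001, 0.0008, 0.06, 0, 0, 0, -1, -0.001, 0.0008, 0.085, 0, 0, 0, -1, -0.001, 0.0008, 0.102, 0, 0, 0, -1, -0.001, 0.0008, 0.102, 0, 0, 0, -1])

```text
t: 28.68
tcp_pos: [0.4661, 0.2258, 0.017]
orientation: [0.001, 1.0, 0.009, -0.002]
wrist_force: [-0.6, -0.2, 0.3]
opening: 0.0851
grasp_force: 0.0
```

Request:
step_arm(targets=[0, 0, 0, 0, 0, 0, -0.3, 0, 0, 0, 0, 0, 0, 0.2, 0, 0, 0, 0, 0, 0, 1, 0, 0, 0, 0, 0, 0, 1, 0, 0, 0, 0, 0, 0, 1])

```text
t: 29.1
tcp_pos: [0.4683, 0.228, 0.0213]
orientation: [-0.001, 1.0, 0.01, 0.002]
wrist_force: [-1.1, -0.9, 6.5]
opening: 0.0347
grasp_force: 62.5
```

Request:
step_arm(targets=[0, 0, -0.001, 0, 0, 0, 1, 0, 0, -0.002, 0, 0, 0, 1, 0, 0, -0.002, 0, 0, 0, 1, 0, 0, -0.002, 0, 0, 0, 1, 0, 0, -0.002, 0, 0, 0, 1])

```text
t: 29.52
tcp_pos: [0.467, 0.2269, 0.0215]
orientation: [-0.0, 1.0, 0.009, 0.0]
wrist_force: [-1.0, 0.2, -1.2]
opening: 0.0346
grasp_force: 61.8
```

```bash
python3 -c "
from chk import *
goto(.4696,.2252,.026,np.radians(1.8))"
```

```text
t29.52 tcp [0.467  0.2269 0.0215] F [-1.   0.2 -1.2] open 0.0346 j6 0.82
move [ 0.0025  0.0018 -0.0045] [-0.0003 -0.0003 -0.0126]
```

Request:
step_arm(targets=[0.001, 0.001, -0.0006, 0, 0, -0.006, 1, 0.002, 0.0018, -0.0008, 0, 0, -0.0126, 1, 0.0025, 0.0018, -0.0008, 0, 0, -0.0126, 1, 0.0025, 0.0018, -0.0008, 0, 0, -0.0126, 1, 0.0025, 0.0018, -0.0008, 0, 0, -0.0126, 1])

```text
t: 29.93
tcp_pos: [0.4699, 0.2254, 0.0223]
orientation: [-0.0, 1.0, 0.016, 0.0]
wrist_force: [0.1, 1.4, -2.8]
opening: 0.0345
grasp_force: 61.5
```

```bash
python3 - <<'E'
from chk import *
goto(.4696,.2252,.0225,np.radians(1.8))
s,p,r=pose();c=viewer.capture("wrist");h=cv2.cvtColor(c["pixels"],cv2.COLOR_BGR2HSV);V=h[...,2].astype(int)
T=lambda x,y,z:(r.inv().apply(onz(c,x,y,z)-p)*1000).round(1)
k=cv2.inRange(h,(0,0,150),(180,60,255));cs,_=cv2.findContours(k,cv2.RETR_EXTERNAL,cv2.CHAIN_APPROX_NONE)
for q in cs:
    if 40<cv2.contourArea(q)<1000:
        (x,y),_=cv2.minEnclosingCircle(q);print("brad",round(x,1),round(y,1),T(x,y,.015))
for row in range(34,60,2):
    d=np.where(V[row]<115)[0];g=np.split(d,np.where(np.diff(d)>3)[0]+1) if len(d) else []
    print(row,[(int(a[0]),int(a[-1])) for a in g if len(a)>2])
E
```

```text
t29.93 tcp [0.4699 0.2254 0.0223] F [ 0.1  1.4 -2.8] open 0.0345 j6 0.84
move [-0.0003  0.0002 -0.0002] [-0.0007 -0.0008 -0.0002]
brad 366.4 178.8 [42.7 41.2  7.3]
brad 186.5 179.0 [ 42.7 -41.2   7.4]
34 [(100, 132), (137, 147), (406, 451)]
36 [(104, 131), (140, 147), (406, 447)]
38 [(109, 132), (142, 147), (406, 442)]
40 [(113, 135), (141, 145), (406, 438)]
42 [(117, 137), (141, 144), (405, 433)]
44 [(122, 144), (405, 430)]
46 [(127, 146), (406, 425)]
48 []
50 []
52 []
54 []
56 []
58 []
```

Request:
step_arm(targets=[0.004, 0, -0.0002, 0, 0, 0, 1, 0.01, 0, -0.0002, 0, 0, 0, 1, 0.018, 0, -0.0002, 0, 0, 0, 1, 0.025, 0, -0.0002, 0, 0, 0, 1, 0.03, 0, -0.0002, 0, 0, 0, 1])

```text
t: 30.4
tcp_pos: [0.5013, 0.2266, 0.0227]
orientation: [-0.001, 1.0, 0.016, 0.001]
wrist_force: [1.3, 0.1, -2.8]
opening: 0.0346
grasp_force: 61.5
```

```bash
python3 - <<'E'
from chk import *
ax(.6395,.2305,1.8,.0225,.135)
chk(.6395,.2305,1.8,.054)
E
```

```text
t30.40 tcp [0.5013 0.2266 0.0227] F [ 1.3  0.1 -2.8] along 0.0032 across -0.0005 tool shift [0.0032 0.0005 0.0002] fwd dir [ 1.    -0.     0.002]
t30.40 tcp [0.5013 0.2266 0.0227] F [ 1.3  0.1 -2.8] open 0.0346 j6 0.88
move [0.0572 0.0005 0.0078] [-0.0013 -0.0018 -0.0002]
277 286 roof -0.129 0.0002 base -0.151 0.0001
366 179 roof -0.0884 -0.0302 base -0.0958 -0.0411
186 179 roof -0.0883 0.0311 base -0.0958 0.0421
76 71 roof -0.0543 0.0629 base -0.0495 0.0853
479 70 roof -0.0542 -0.0626 base -0.0494 -0.0852
```

Request:
step_arm(targets=[0.002, 0.0004, 0, 0, 0, 0, 1, 0.004, 0.0004, 0, 0, 0, 0, 1, 0.007, 0.0004, 0, 0, 0, 0, 1, 0.01, 0.0004, 0, 0, 0, 0, 1, 0.013, 0.0004, 0, 0, 0, 0, 1])

```text
t: 30.87
tcp_pos: [0.5131, 0.2265, 0.0227]
orientation: [-0.0, 1.0, 0.016, 0.001]
wrist_force: [0.1, 0.2, -2.6]
opening: 0.0349
grasp_force: 61.5
```

```bash
python3 - <<'E'
from chk import *
ax(.6395,.2305,1.8,.0225,.105)
chk(.6395,.2305,1.8,.054)
E
```

```text
t30.87 tcp [0.5131 0.2265 0.0227] F [ 0.1  0.2 -2.6] along 0.0215 across 0.0001 tool shift [ 0.0215 -0.0001  0.0002] fwd dir [1.    0.    0.001]
t30.87 tcp [0.5131 0.2265 0.0227] F [ 0.1  0.2 -2.6] open 0.0349 j6 0.9
move [ 0.0455 -0.0001  0.0078] [-0.0009 -0.001   0.0003]
277 286 roof -0.1172 -0.0004 base -0.1393 -0.0005
366 179 roof -0.0766 -0.0307 base -0.0841 -0.0417
186 179 roof -0.0765 0.0305 base -0.0841 0.0415
80 111 roof -0.0544 0.0629 base -0.054 0.0855
472 111 roof -0.0544 -0.0628 base -0.054 -0.0853
```

In cleanly with almost no force, and the tunnel is still. Going on.

Request:
step_arm(targets=[0.004, 0, 0, 0, 0, 0, 1, 0.009, 0, 0, 0, 0, 0, 1, 0.014, 0, 0, 0, 0, 0, 1, 0.019, 0, 0, 0, 0, 0, 1, 0.022, 0, 0, 0, 0, 0, 1])

```text
t: 31.33
tcp_pos: [0.5358, 0.2272, 0.0227]
orientation: [-0.001, 1.0, 0.016, 0.001]
wrist_force: [0.4, 0.6, -2.6]
opening: 0.0345
grasp_force: 61.5
```

Request:
step_arm(targets=[0, 0, 0.0008, 0, 0, 0, 1, 0, 0, 0.0008, 0, 0, 0, 0, 0, 0, 0.0008, 0, 0, 0, -1, 0, 0, 0.0008, 0, 0, 0, -1, 0, 0, 0.0008, 0, 0, 0, -1])

```text
t: 31.75
tcp_pos: [0.535, 0.2273, 0.0224]
orientation: [-0.001, 1.0, 0.016, 0.001]
wrist_force: [0.4, 0.2, -0.8]
opening: 0.077
grasp_force: 0.0
```

```bash
python3 - <<'E'
from chk import *
ax(.6395,.2305,1.8,.0225,.105)
chk(.6395,.2305,1.8,.054)
E
```

```text
t31.75 tcp [0.535  0.2273 0.0224] F [ 0.4  0.2 -0.8] along -0.0004 across -0.0001 tool shift [-0.0004  0.0001 -0.0001] fwd dir [1.    0.    0.002]
t31.75 tcp [0.535  0.2273 0.0224] F [ 0.4  0.2 -0.8] open 0.077 j6 0.92
move [0.0235 0.0001 0.0074] [-0.0012 -0.0017  0.0004]
354 334 roof -0.1161 -0.0302 base -0.1457 -0.0411
199 335 roof -0.1161 0.0303 base -0.1457 0.0412
278 284 roof -0.0944 -0.0005 base -0.1162 -0.0007
91 180 roof -0.0549 0.063 base -0.0625 0.0857
461 180 roof -0.0548 -0.0627 base -0.0623 -0.0852
```

Request:
step_arm(targets=[0, 0, -0.015, 0, 0, 0, -1, 0, 0, -0.04, 0, 0, 0, -1, 0, 0, -0.075, 0, 0, 0, -1, -0.04, 0, -0.075, 0, 0, 0, -1, -0.08, 0, -0.075, 0, 0, 0, 0])

```text
t: 32.22
tcp_pos: [0.4566, 0.226, 0.099]
orientation: [-0.003, 1.0, 0.015, 0.003]
wrist_force: [-1.0, 1.0, -0.7]
opening: 0.0756
grasp_force: 0.0
```

Request:
step_arm(targets=[-0.032, 0, 0, 0, 0.1, 0, 0, -0.032, 0, 0, 0, 0.2, 0, 0, -0.032, 0, 0, 0, 0.28, 0, 0, -0.032, 0, 0, 0, 0.28, 0, 0, -0.032, 0, 0, 0, 0.28, 0, 0])

```text
t: 32.63
tcp_pos: [0.4194, 0.2209, 0.0957]
orientation: [-0.001, 0.99, 0.018, 0.139]
wrist_force: [0.3, -1.8, 0.2]
opening: 0.0426
grasp_force: 0.0
```

```bash
python3 - <<'E'
from chk import *
ax(.6395,.2305,1.8,.016,.215)
E
```

```text
t32.63 tcp [0.4194 0.2209 0.0957] F [ 0.3 -1.8  0.2] along 0.0053 across 0.0026 tool shift [-0.0169 -0.0029  0.078 ] fwd dir [0.961 0.005 0.276]
```

Request:
step_arm(targets=[-0.006, 0, 0.025, 0, 0, 0, 0, -0.012, 0, 0.05, 0, 0, 0, 0, -0.017, 0, 0.072, 0, 0, 0, 0, -0.017, -0.001, 0.076, 0, 0, 0, 0, -0.017, -0.001, 0.076, 0, 0, 0, 0])

```text
t: 33.05
tcp_pos: [0.4385, 0.2298, 0.044]
orientation: [0.011, 0.989, 0.013, 0.148]
wrist_force: [0.6, 0.4, 0.7]
opening: 0.043
grasp_force: 0.0
```

Request:
step_arm(targets=[0, 0, 0, 0, 0, 0, 0, 0, 0, 0, 0, 0, 0, 0, 0, 0, 0, 0, 0, 0, 0, 0, 0, 0, 0, 0, 0, 0, 0, 0, 0, 0, 0, 0, 0])

```text
t: 33.47
tcp_pos: [0.4373, 0.2302, 0.0447]
orientation: [0.01, 0.989, 0.013, 0.148]
wrist_force: [-0.1, -0.3, -0.6]
opening: 0.0426
grasp_force: 0.0
```

```bash
python3 - <<'E'
from chk import *
ax(.6395,.2305,1.8,.016,.081)
s,p,r=pose();print((R.from_euler('z',1.8,degrees=True)*R.from_quat([1,0,0,0])*R.from_rotvec([0,.28,0])).as_matrix().round(3).tolist(),r.as_matrix().round(3).tolist())
E
```

```text
t33.47 tcp [0.4373 0.2302 0.0447] F [-0.1 -0.3 -0.6] along 0.1211 across -0.006 tool shift [0.1074 0.0044 0.0631] fwd dir [ 0.956 -0.008  0.293]
[[0.961, 0.031, 0.276], [0.03, -1.0, 0.009], [0.276, 0.0, -0.961]] [[0.956, 0.024, 0.294], [0.03, -0.999, -0.016], [0.293, 0.024, -0.956]]
```

```bash
python3 - <<'E'
from chk import *
s,p,r=pose();print(s["joints"].round(2));goto(.432,.224,.018,np.radians(1.8))
E
```

```text
[ 0.59  0.3  -1.03  1.57 -0.18 -0.54]
t33.47 tcp [0.4373 0.2302 0.0447] F [-0.1 -0.3 -0.6] open 0.0426 j6 -0.54
move [-0.0131  0.0054  0.0241] [ 0.0248 -0.2974 -0.0042]
```

Request:
step_arm(targets=[0.005, 0.001, -0.01, 0.005, -0.06, 0, 0, 0.008, 0.002, -0.02, 0.01, -0.12, 0, 0, 0.008, 0.003, -0.02, 0.015, -0.18, 0, 0, 0.008, 0.004, -0.02, 0.02, -0.24, 0, 0, 0.008, 0.005, -0.02, 0.025, -0.297, -0.004, 0])

```text
t: 33.88
tcp_pos: [0.4679, 0.2153, 0.0725]
orientation: [0.027, 0.991, 0.004, 0.128]
wrist_force: [2.5, -1.4, 1.6]
opening: 0.0427
grasp_force: 0.0
```

Request:
step_arm(targets=[0, 0, 0, 0, 0, 0, 0, 0, 0, 0, 0, 0, 0, 0, 0, 0, 0, 0, 0, 0, 0, 0, 0, 0, 0, 0, 0, 0, 0, 0, 0, 0, 0, 0, 0])

```text
t: 34.3
tcp_pos: [0.4686, 0.2138, 0.0717]
orientation: [0.028, 0.991, 0.004, 0.128]
wrist_force: [0.0, 0.2, 0.5]
opening: 0.043
grasp_force: 0.0
```

```bash
python3 - <<'E'
from chk import *
s,p,r=pose();print(s["joints"].round(2));goto(.435,.224,.018,np.radians(1.8))
E
```

```text
[ 0.81  0.3  -0.83  0.66 -0.37  0.16]
t34.30 tcp [0.4686 0.2138 0.0717] F [0.  0.2 0.5] open 0.043 j6 0.16
move [-0.046  -0.0133  0.0428] [ 0.0611 -0.2566 -0.0234]
```

Request:
step_arm(targets=[0, 0, -0.02, 0.012, -0.05, 0, 0, 0, 0, -0.03, 0.024, -0.1, 0, 0, 0, 0, -0.03, 0.036, -0.15, 0, 0, 0, 0, -0.03, 0.05, -0.2, 0, 0, 0, 0, -0.03, 0.061, -0.257, -0.023, 0])

```text
t: 34.72
tcp_pos: [0.4613, 0.2161, 0.1017]
orientation: [-0.001, 1.0, 0.016, -0.001]
wrist_force: [0.5, -0.1, -0.3]
opening: 0.0431
grasp_force: 0.0
```

Request:
step_arm(targets=[0, 0, 0, 0, 0, 0, 0, 0, 0, 0, 0, 0, 0, 0, 0, 0, 0, 0, 0, 0, 0, 0, 0, 0, 0, 0, 0, 0, 0, 0, 0, 0, 0, 0, 0])

```text
t: 35.13
tcp_pos: [0.4604, 0.2156, 0.1006]
orientation: [0.0, 1.0, 0.016, -0.0]
wrist_force: [0.1, -0.2, -0.1]
opening: 0.0429
grasp_force: 0.0
```

```bash
python3 - <<'E'
from chk import *
s,p,r=pose();print(s["joints"].round(2));goto(.432,.224,.05,np.radians(1.8))
E
```

```text
[ 0.76  0.33 -0.45 -0.   -0.79  0.84]
t35.13 tcp [0.4604 0.2156 0.1006] F [ 0.1 -0.2 -0.1] open 0.0429 j6 0.84
move [-0.0281 -0.0093  0.0506] [ 0.0002  0.0005 -0.0002]
```

Request:
step_arm(targets=[-0.015, -0.005, 0, 0, 0, 0, 0, -0.028, -0.009, 0.01, 0, 0, 0, 0, -0.028, -0.009, 0.04, 0, 0, 0, 0, -0.028, -0.009, 0.07, 0, 0, 0, 0, -0.028, -0.009, 0.08, 0, 0, 0, 0])

```text
t: 35.55
tcp_pos: [0.4304, 0.2228, 0.018]
orientation: [0.001, 1.0, 0.016, -0.002]
wrist_force: [0.0, -1.0, 0.3]
opening: 0.0426
grasp_force: 0.0
```

Request:
step_arm(targets=[0, 0, 0, 0, 0, 0, 0, 0, 0, 0, 0, 0, 0, 0, 0, 0, 0, 0, 0, 0, 0, 0, 0, 0, 0, 0, 0, 0, 0, 0, 0, 0, 0, 0, 0])

```text
t: 35.97
tcp_pos: [0.4335, 0.225, 0.0221]
orientation: [-0.001, 1.0, 0.015, 0.001]
wrist_force: [-0.2, 0.5, -0.6]
opening: 0.0431
grasp_force: 0.0
```

```bash
python3 - <<'E'
from chk import *
ax(.6395,.2305,1.8,.019,.081)
E
```

```text
t35.97 tcp [0.4335 0.225  0.0221] F [-0.2  0.5 -0.6] along 0.1251 across -0.001 tool shift [0.1251 0.001  0.0033] fwd dir [ 1.    -0.     0.002]
```

Request:
step_arm(targets=[0.008, 0.0008, 0, 0, 0, 0, 0, 0.016, 0.0008, 0, 0, 0, 0, 0, 0.022, 0.0008, 0, 0, 0, 0, 0, 0.028, 0.0008, 0, 0, 0, 0, 0, 0.034, 0.0008, 0, 0, 0, 0, 0])

```text
t: 36.38
tcp_pos: [0.4672, 0.2243, 0.0208]
orientation: [-0.0, 1.0, 0.015, -0.001]
wrist_force: [-2.1, -0.7, 0.9]
opening: 0.0428
grasp_force: 1.2
```

Request:
step_arm(targets=[0.006, 0, 0, 0, 0, 0, 0, 0.012, 0, 0, 0, 0, 0, 0, 0.018, 0, 0, 0, 0, 0, 0, 0.024, 0, 0, 0, 0, 0, 0, 0.03, 0, 0, 0, 0, 0, 0])

```text
t: 36.8
tcp_pos: [0.4975, 0.2256, 0.0207]
orientation: [-0.0, 1.0, 0.015, -0.0]
wrist_force: [-1.5, 0.3, -0.3]
opening: 0.0429
grasp_force: 0.7
```

```bash
python3 - <<'E'
from chk import *
ax(.6395,.2305,1.8,.019,.081)
chk(.6395,.2305,1.8,.054)
E
```

```text
t36.80 tcp [0.4975 0.2256 0.0207] F [-1.5  0.3 -0.3] along 0.0611 across 0.0005 tool shift [ 0.0611 -0.0005  0.0017] fwd dir [ 1.    -0.001 -0.   ]
t36.80 tcp [0.4975 0.2256 0.0207] F [-1.5  0.3 -0.3] open 0.0429 j6 0.88
move [ 0.0611 -0.0005  0.0057] [-0.0009  0.0004 -0.0007]
365 198 roof -0.0983 -0.0305 base -0.1083 -0.0415
187 198 roof -0.0983 0.0298 base -0.1082 0.0409
276 128 roof -0.0752 -0.0005 base -0.0767 -0.0005
66 56 roof -0.0541 0.0631 base -0.0479 0.0863
482 55 roof -0.0539 -0.0626 base -0.0477 -0.0853
```

Request:
step_arm(targets=[0.006, 0, 0, 0, 0, 0, 0, 0.012, 0, 0, 0, 0, 0, 0, 0.018, 0, 0, 0, 0, 0, 0, 0.024, 0, 0, 0, 0, 0, 0, 0.03, 0, 0, 0, 0, 0, 0])

```text
t: 37.27
tcp_pos: [0.5275, 0.2266, 0.0208]
orientation: [-0.001, 1.0, 0.015, -0.0]
wrist_force: [-1.0, -0.5, -1.1]
opening: 0.0428
grasp_force: 0.5
```

Request:
step_arm(targets=[0.005, 0, 0, 0, 0, 0, 0, 0.01, 0, 0, 0, 0, 0, 0, 0.014, 0, 0, 0, 0, 0, 0, 0.018, 0, 0, 0, 0, 0, 0, 0.022, 0, 0, 0, 0, 0, 0])

```text
t: 37.68
tcp_pos: [0.5492, 0.2272, 0.0209]
orientation: [-0.001, 1.0, 0.015, -0.0]
wrist_force: [-1.2, 0.8, 0.5]
opening: 0.0424
grasp_force: 0.6
```

```bash
python3 - <<'E'
from chk import *
ax(.6395,.2305,1.8,.019,.081)
chk(.6395,.2305,1.8,.054)
E
```

```text
t37.68 tcp [0.5492 0.2272 0.0209] F [-1.2  0.8  0.5] along 0.0094 across 0.0005 tool shift [ 0.0094 -0.0005  0.0019] fwd dir [ 1.    -0.001 -0.   ]
t37.68 tcp [0.5492 0.2272 0.0209] F [-1.2  0.8  0.5] open 0.0424 j6 0.94
move [ 0.0094 -0.0005  0.0059] [-0.0011  0.0003 -0.0006]
93 220 roof -0.0545 0.0631 base -0.0673 0.0862
456 220 roof -0.0545 -0.0627 base -0.0674 -0.0854
```

Request:
step_arm(targets=[0.002, 0, 0, 0, 0, 0, 0, 0.004, 0, 0, 0, 0, 0, 0, 0.006, 0, 0, 0, 0, 0, 0, 0.007, 0, 0, 0, 0, 0, 0, 0.008, 0, 0, 0, 0, 0, 0])

```text
t: 38.15
tcp_pos: [0.5569, 0.2275, 0.021]
orientation: [-0.001, 1.0, 0.015, -0.0]
wrist_force: [-2.1, -0.5, 1.0]
opening: 0.0429
grasp_force: 1.0
```

Request:
step_arm(targets=[0.0005, 0, 0, 0, 0, 0, 0, 0.001, 0, 0, 0, 0, 0, 0, 0.001, 0, 0, 0, 0, 0, 0, 0.001, 0, 0, 0, 0, 0, 0, 0.001, 0, 0, 0, 0, 0, 0])

```text
t: 38.57
tcp_pos: [0.5579, 0.2275, 0.021]
orientation: [-0.001, 1.0, 0.015, -0.0]
wrist_force: [-1.9, -0.7, 0.5]
opening: 0.0422
grasp_force: 0.8
```

Request:
step_arm(targets=[0.0005, 0, 0, 0, 0, 0, 0, 0.001, 0, 0, 0, 0, 0, 0, 0.001, 0, 0, 0, 0, 0, 0, 0.001, 0, 0, 0, 0, 0, 0, 0.001, 0, 0, 0, 0, 0, 0])

```text
t: 38.98
tcp_pos: [0.5587, 0.2275, 0.021]
orientation: [-0.0, 1.0, 0.015, -0.0]
wrist_force: [-3.3, -0.5, 3.0]
opening: 0.0428
grasp_force: 1.7
```

```bash
python3 - <<'E'
from chk import *
ax(.6395,.2305,1.8,.019,.081)
chk(.6395,.2305,1.8,.054)
E
```

```text
t38.98 tcp [0.5587 0.2275 0.021 ] F [-3.3 -0.5  3. ] along -0.0001 across 0.0004 tool shift [-0.0001 -0.0004  0.002 ] fwd dir [ 1.    -0.001 -0.001]
t38.98 tcp [0.5587 0.2275 0.021 ] F [-3.3 -0.5  3. ] open 0.0428 j6 0.95
move [-0.0001 -0.0004  0.006 ] [-0.001   0.0005 -0.0006]
452 247 roof -0.055 -0.0627 base -0.0715 -0.0854
98 247 roof -0.0549 0.063 base -0.0714 0.0861
```

Request:
step_arm(targets=[0.0005, 0, 0, 0, 0, 0, 0, 0.001, 0, 0, 0, 0, 0, 0, 0.001, 0, 0, 0, 0, 0, 0, 0.001, 0, 0, 0, 0, 0, 0, 0.001, 0, 0, 0, 0, 0, 0])

```text
t: 39.45
tcp_pos: [0.5587, 0.2274, 0.0209]
orientation: [-0.0, 1.0, 0.015, -0.001]
wrist_force: [-7.4, 0.2, 4.7]
opening: 0.0427
grasp_force: 3.3
```

Request:
step_arm(targets=[0.0005, 0, 0, 0, 0, 0, 0, 0.0005, 0, 0, 0, 0, 0, 0, 0.0005, 0, 0, 0, 0, 0, 0, 0.0005, 0, 0, 0, 0, 0, 0, 0.0005, 0, 0, 0, 0, 0, 0])

```text
t: 39.87
tcp_pos: [0.5587, 0.2274, 0.0209]
orientation: [-0.0, 1.0, 0.016, -0.002]
wrist_force: [-9.3, 1.7, 5.5]
opening: 0.0426
grasp_force: 4.0
```

```bash
python3 - <<'E'
from chk import *
ax(.6395,.2305,1.8,.019,.081)
chk(.6395,.2305,1.8,.054)
E
```

```text
t39.87 tcp [0.5587 0.2274 0.0209] F [-9.3  1.7  5.5] along -0.0002 across 0.0005 tool shift [-0.0002 -0.0005  0.0019] fwd dir [ 1.    -0.    -0.003]
t39.87 tcp [0.5587 0.2274 0.0209] F [-9.3  1.7  5.5] open 0.0426 j6 0.95
move [-0.0001 -0.0005  0.0059] [-0.0001  0.0032 -0.0004]
452 247 roof -0.0548 -0.0626 base -0.0715 -0.0854
97 248 roof -0.0552 0.0632 base -0.0719 0.0865
```

Stopped with the pads loaded, exactly at the flush position, and the tunnel hasn't moved. I'll back off and check the mouth numerically.

Request:
step_arm(targets=[-0.02, 0, 0, 0, 0, 0, 0, -0.04, 0, -0.02, 0, 0, 0, 0, -0.07, 0, -0.05, 0, 0.1, 0, 0, -0.1, 0, -0.08, 0, 0.2, 0, 0, -0.12, 0, -0.11, 0, 0.3, 0, 0])

```text
t: 40.33
tcp_pos: [0.4559, 0.223, 0.1155]
orientation: [0.0, 0.992, 0.014, 0.127]
wrist_force: [0.9, -1.3, 0.3]
opening: 0.0431
grasp_force: 0.0
```

Request:
step_arm(targets=[0, 0, -0.02, 0, 0.06, 0, 0, 0, 0, -0.02, 0, 0.12, 0, 0, 0, 0, -0.02, 0, 0.18, 0, 0, 0, 0, -0.02, 0, 0.18, 0, 0, 0, 0, -0.02, 0, 0.18, 0, 0])

```text
t: 40.75
tcp_pos: [0.4511, 0.2223, 0.1334]
orientation: [-0.0, 0.977, 0.015, 0.214]
wrist_force: [-0.0, -0.9, 0.5]
opening: 0.0429
grasp_force: 0.0
```

```bash
cat > mouth.py <<'E'
from chk import *
def mouth(cx,cy,deg,half,hw):
    s,p,r=pose();print(p.round(3),s["joints"].round(2))
    c=viewer.capture("wrist");im=c["pixels"];m=np.array([cx,cy]);u=np.array([np.cos(np.radians(deg)),np.sin(np.radians(deg))]);v=np.array([-u[1],u[0]])
    E=np.array(c["extrinsics"]);f=210/np.tan(np.radians(c["fovy"])/2);V=cv2.cvtColor(im,cv2.COLOR_BGR2HSV)[...,2].astype(np.float32)
    out=[]
    for y in np.r_[np.linspace(-half+.003,-hw-.006,3),np.linspace(-hw+.006,hw-.006,9),np.linspace(hw+.006,half-.003,3)]:
        xs=np.arange(-.082,-.058,.0002);P=np.array([E[:3,:3].T@(np.array([*(m+x*u+y*v),0.])-E[:3,3]) for x in xs]);q=(P[:,:2]/P[:,2:]*f+[c["cx"],c["cy"]]).astype(np.float32)
        g=cv2.remap(V,q[:,0].reshape(1,-1),q[:,1].reshape(1,-1),cv2.INTER_LINEAR)[0];lo,hi=np.percentile(g,5),np.percentile(g[:40],50)
        i=np.argmax(g<(lo+hi)/2);out.append((round(y*1000),round(xs[i]*1000,1),int(lo),int(hi)))
    print("y, edge x on the bench, dark, bright:",out)
    cv2.imwrite("pics/w10.png",im)
if __name__=="__main__": mouth(.6395,.2305,1.8,.0675,.0575)
E
python3 mouth.py
```

```text
[0.451 0.222 0.133] [ 0.74  0.13 -0.99  1.2  -0.3  -0.27]
y, edge x on the bench, dark, bright: [(-64, np.float64(-69.6), 72, 213), (-64, np.float64(-69.6), 72, 213), (-64, np.float64(-69.6), 70, 213), (-52, np.float64(-69.8), 66, 213), (-39, np.float64(-69.8), 66, 213), (-26, np.float64(-69.6), 65, 213), (-13, np.float64(-69.6), 63, 213), (0, np.float64(-69.8), 64, 213), (13, np.float64(-69.8), 63, 213), (26, np.float64(-69.8), 64, 213), (39, np.float64(-69.6), 65, 213), (52, np.float64(-69.6), 65, 212), (64, np.float64(-69.8), 70, 213), (64, np.float64(-69.8), 70, 213), (64, np.float64(-69.8), 70, 213)]
```

The wide tray's rear edge and the wall feet lie on one line to within 0.2 mm. Handing in.

```bash
python3 -c "
from station import workorder
print(workorder.close_job())"
```

```text
the job is handed in; nothing more can be done
None
```

Both trays are home and flush in their matching tunnels and the job is handed in, but on the first try the wide tray jammed and shoved the wide tunnel about 5 mm and 2.7° (wrist about 19 N); I pushed it back to within about 1.5 mm and 0.7° of where it stood.

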